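# Dry-fit the handle parts of two knives on their clamped tangs

## Task

Dry-fit two knife handles on the tangs that stand up out of the blade clamps. On the longer tang (long clamp) thread the oval guard, then the tall wooden grip, then the round ring pommel over the stub on top of that grip; on the shorter tang (short clamp) thread the square bolster, then the short wooden grip. Every part must sit upright and fully down on the one below it, and the tape roll, glue bottle and steel straightedge stay where they are.

Things in the scene. Friction and masses are not known exactly. Their poses are not given: they have to be found in the camera images.
- long_clamp: Fixed blade clamp with the longer tang: wooden jaws with dark steel tops, 110 (x) x 56 (y) x 50 mm high. Origin at the centre of its underside (on the bench), z up. From the middle of its flat top a vertical round steel tang of 8 mm diameter rises 48 mm (tip 98 mm above the bench); its last 12 mm taper to a 2.4 mm tip. x runs along the jaws.
- short_clamp: Fixed blade clamp with the shorter tang: the same but only 70 (x) x 56 (y) x 50 mm high. Origin at the centre of its underside, z up. Its 8 mm tang rises 34 mm from the middle of the top (tip 84 mm above the bench); the last 12 mm taper.
- guard: Oval brass knife guard, a plate 69 mm long (x), 26 mm wide (y), 8 mm thick, with a 15 mm through hole at its middle; lies flat and loose. Origin at the centre of its underside, z up. Grasp it across its width (y). About 70 g.
- bolster: Square brass bolster, a plate 32 x 32 mm (sides along x and y), 10 mm thick, with a 15 mm through hole at its middle; lies flat and loose. Origin at the centre of its underside, z up. About 60 g.
- long_grip: Tall round dark-wood knife grip with two thin brass bands, 34 mm diameter and 80 mm high to its flat shoulder, plus a 12 mm diameter stub 12 mm high on top (upper half tapered to 6 mm), 92 mm in all. Stands upright and loose. A 15 mm bore, 50 mm deep, opens in its underside and goes over the tang. Origin at the centre of its underside, z up. About 90 g.
- short_grip: Short round dark-wood knife grip with one thin brass band, 34 mm diameter, 55 mm high, plain top without a stub. Stands upright and loose. A 15 mm bore, 36 mm deep, opens in its underside. Origin at the centre of its underside, z up. About 70 g.
- pommel: Brass pommel: a round ring, 40 mm outer diameter, 20 mm high, 19 mm through hole; lies flat and loose. Its hole goes over the stub of the tall grip and it rests on that grip's shoulder. Origin at the centre of its underside, z up. About 90 g.
- tape: Bystander: roll of tan tape lying flat, 90 mm outer diameter, 45 mm high, loose. Origin at the centre of its underside.
- glue: Bystander: small white bottle with blue cap, 34 mm diameter, 85 mm high, standing loose. Origin at the centre of its underside.
- straightedge: Bystander: flat steel straightedge 100 (x) x 35 (y) x 5 mm, lying loose. Origin at the centre of its underside.
There are look-alikes about, which are no part of the job. What is shaped like the short_clamp but pink is not meant. Leave any green look-alike of the short_grip alone.

How it is judged:
At the end, for the whole second after the job is handed in: Parts upright (0.1 rad), at rest, height within 3 mm. Long clamp: guard on its top, tall grip on guard, pommel on grip shoulder (6, 8, 12 mm from the clamp axis). Short clamp: bolster on its top, short grip on it (6, 8 mm). Bystanders within 30 mm of their start (horizontal distance between guard and long_clamp below 0.006 m and z of guard in the frame of long_clamp between 0.047 and 0.053 m and angle between each of guard, long_grip, pommel, bolster, short_grip's own z axis and vertical below 0.1 rad and linear speed of each of guard, long_grip, pommel, bolster, short_grip below 0.02 m/s and horizontal distance between long_grip and long_clamp below 0.008 m and z of long_grip in the frame of long_clamp between 0.055 and 0.061 m and horizontal distance between pommel and long_clamp below 0.012 m and z of pommel in the frame of long_clamp between 0.135 and 0.141 m and horizontal distance between bolster and short_clamp below 0.006 m and z of bolster in the frame of short_clamp between 0.047 and 0.053 m and horizontal distance between short_grip and short_clamp below 0.008 m and z of short_grip in the frame of short_clamp between 0.057 and 0.063 m and distance of each of tape, glue, straightedge from where it was at the start of the episode below 0.03 m); the robot touches nothing.
It fails at once if a bystander (tape roll, glue bottle or straightedge) is moved by more than 30 mm (distance of any of tape, glue, straightedge from where it was at the start of the episode above 0.03 m).
It also fails if it takes over 144 s, if anything falls off the work surface, if the arm or the gripper's body presses on something with over 40 N, if the wrist force passes 120 N, or if a joint passes its speed limit or range.

## Robot

A 7-joint arm with a two-finger parallel gripper is mounted at the origin on the work surface. World frame = base frame: x ahead of the robot, y to its left, z up, the work surface at z = 0. Lengths are in m, angles in rad, forces in N, time in s.
With the tool pointing down it reaches from about 0.4 to 0.875 m from the base axis. Payload 19.3 kg.
Tool frame: the origin (TCP) lies at the very end of the fingers, on their centre line; the grasp point (between the pads) lies bot.grasp_offset behind it (bot.grasp_offset is the distance from the TCP to the grasp point, in m); z points along the fingers, y is the direction in which the jaws open and shut (so a half turn about z gives the same grasp; the last joint's range is limited). The gripper opens to 85 mm and grips with 20 to 120 N. Pads are 22 mm wide; open, the fingers measure 114 mm over their backs; the gripper's body (76 mm by 85 mm) begins 54 mm behind the grasp point. The pads swing forward as they close: fully open they stand 13 mm farther back than shut.
Start: joints at [-1.347, 0.521, -0.036, 1.599, 0.021, 1.021, -0.113], TCP at [0.181, 0.598, 0.231] pointing down, gripper open.
Joint ranges: [-2.91, 2.91], [-0.3, 2.13], [-1.5, 1.42], [0.17, 2.43], [-1.26, 4.41], [0.16, 1.93], [-2.52, 2.52]. Speed limits (rad/s): [1.89, 1.89, 2.39, 2.39, 3.01, 3.01, 3.01].

## Interface

Orientations are given as [roll, pitch, yaw] about the fixed x, y, z axes, in that order (R = Rz(yaw) Ry(pitch) Rx(roll)).
In Python, from workcell import bot gives the robot as it stands. The module is installed in compiled form; this text tells all that it offers.
- The arm moves only by the shell command python3 -m handwheel 'ROWS' [OPENING] [FORCE]. ROWS is JSON, a list of rows, each a list of 6 numbers: the shift along the tool's x, y, z as a fraction of full scale, then the turn, a rotation vector about the tool's x, y, z as a fraction of full scale. In form: [[x, y, z, rx, ry, rz], ...]. A call has 1 to 8 rows; each row shifts and turns the commanded pose from where the row before left it, along the tool's axes as they then stand; what a row does not reach is not made up. Full scale, the value 1, is 0.025 m for a shift and 360 degrees for a turn. A row lasts 1/8 s, in which the tool goes at most 62.5 mm and 10.7 degrees, less where a joint would pass 70% of its speed; a pose out of reach is approached as far as the arm can. A call with a number of a shift or a turn outside -1 to 1 is refused whole. A call with a gripper value outside its range is refused whole. OPENING is the closure, from -1 (fully open) to 1 (shut), set as the call begins (- or left out, the last holds). The fingers move at their own pace and stop on an object; FORCE is the grip in N (left out, the last holds). Time passes only in rows, so rows that do not move let the fingers close. It gives the time, the measured TCP pose, the force and the opening at its end, in the units of the state.
- bot.observe(): the state, without advancing time (a new reading comes with each control period).
- bot.grab_frame(name): name is "side" or "top" or "wrist"; returns a dict with "pixels" (400x640x3 uint8, blue, green, red), "vertical_fov" (degrees; the focal length in pixels is half the picture's height over the tangent of half this angle, whatever the lens; pixels are square), "cx", "cy" (the principal point, pixels), "R" (3x3) and "t" (3): a world point X has camera coordinates R X + t. Camera axes: x right, y down, z forward; pixel columns grow to the right and rows downward; lengths in m; the calibration is good to about 2 mm. A picture is of the moment at which its call begins. There is no depth.
- bot.job_done(): hands the job in, once; it reports no verdict.
Trained networks look in a picture, given as the dict that the camera call returned (one of the last four; its "shot" number tells which), for a name from the list of things; names that differ only in an ending like _2 or _b are one class to them, and where a whole thing is asked for, a point or a joint stands for the part that bears it (a point fixed in the world has none). Each returns a list of dicts, best first, with "score" (0 to 1); they miss things now and then, are a little off and sometimes report something else, mostly with a low value. They report only what shows in the picture. A call takes as long as a camera call. They do not tell look-alikes from the thing itself.
- bot.trace(picture, thing): "region" (400x640 bool, what is visible of it) and "point" ([column, row] in pixels, amid what is visible of it).
The state is a dict: "clock": time; "qpos": joint angles; "qd": joint speeds; "joint_efforts": joint torques, N m; "position": TCP position; "tool_rot": TCP orientation; "force": force on the tool from outside, world axes, zero at the start; "moment": the same for the moment, N m; "grip_width": finger opening in m.
Only numpy, scipy, OpenCV 4.12 (cv2) and the standard library are available. Lean on these libraries where they do the work, as an engineer would, in place of code of your own. Each camera call takes 0.05 s, during which the arm holds its last target.

## Working session

There is one attempt and no reset: what is moved stays moved. The work goes in short steps, Python scripts to look and compute and a shell command to move; the robot and the scene stay as the last step left them, time stands still between calls to the robot, and variables do not carry over. Pictures are saved under pics/ and viewed, and the job is handed in when it is done.

```bash
mkdir -p pics
python3 - <<'E'
from workcell import bot
import cv2
print(bot.observe(), bot.grasp_offset)
for n in ["side","top","wrist"]:
    f=bot.grab_frame(n); cv2.imwrite(f"pics/a_{n}.png",f["pixels"]); print(n,f["vertical_fov"],f["cx"],f["cy"],f["R"],f["t"],f["shot"])
E
```

```text
{'clock': 0.0, 'qpos': array([-1.34722158,  0.52202674, -0.0363578 ,  1.60000376,  0.02118453,
        1.02107121, -0.11277968]), 'qd': array([ 0.00044622, -0.00085839,  0.00067571,  0.0021028 ,  0.00039412,
        0.00334046, -0.00038   ]), 'joint_efforts': array([-2.06478013e-03, -9.27120996e+01,  1.97954603e+00, -3.69934773e+01,
        1.78345438e-02,  8.51698889e-03,  5.28198439e-05]), 'position': array([0.18089711, 0.59790228, 0.23071897]), 'tool_rot': array([-3.14046882e+00,  5.09897759e-05,  2.84784647e+00]), 'force': array([-0.06441183, -0.63793282,  1.12522588]), 'moment': array([-0.03403328,  0.03022505, -0.00954593]), 'grip_width': 0.08528688020525248} 0.0187
side 46.03631683124503 324.80650699934495 194.77821793947683 [[ 0.98636423 -0.16371571  0.01681613]
 [-0.10203728 -0.68851121 -0.71801163]
 [ 0.12912788  0.70650511 -0.69582794]] [-0.58567977  0.13572131  1.1032217 ] 1
top 44.360759097379564 323.5285961749483 204.82740660170478 [[ 0.01317403 -0.99981722  0.0138553 ]
 [-0.98583191 -0.01530452 -0.1670366 ]
 [ 0.16721811 -0.01145845 -0.98585334]] [0.07244965 0.61222175 1.39605416] 2
wrist 69.3268891156334 318.55973534413243 196.5765884889945 [[ 0.28992447  0.95704891 -0.00109327]
 [ 0.91340743 -0.27636251  0.29884884]
 [ 0.28571082 -0.08764219 -0.95429984]] [-0.62617077 -0.03869505  0.38024246] 3
```

View pics/a_side.png

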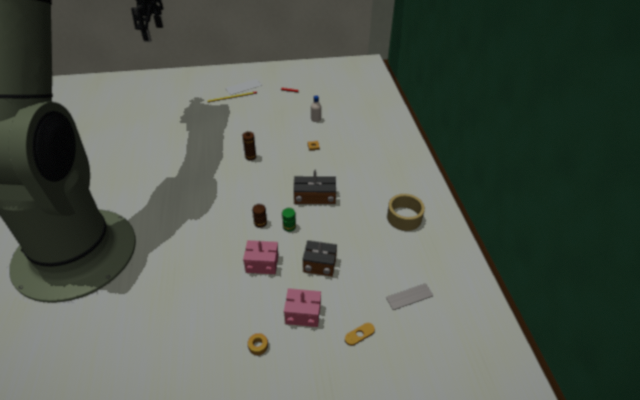

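View pics/a_top.png

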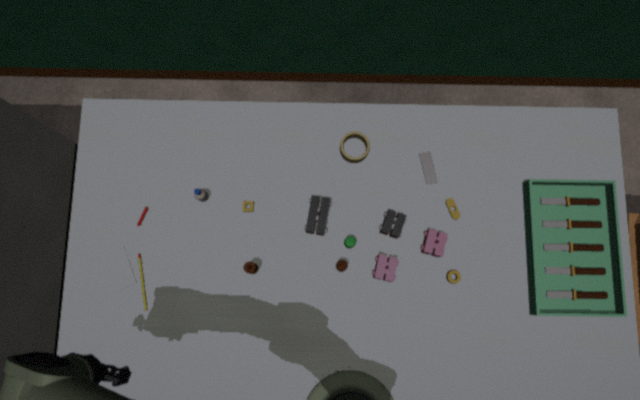

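```bash
cat > h.py <<'E'
from workcell import bot
import numpy as np, cv2
from scipy.spatial.transform import Rotation as Rn
def K(f):
    fl=200/np.tan(np.radians(f["vertical_fov"])/2)
    return np.array([[fl,0,f["cx"]],[0,fl,f["cy"]],[0,0,1]])
def ray(f,p,z):
    R=np.array(f["R"]);t=np.array(f["t"])
    d=R.T@np.linalg.inv(K(f))@np.array([p[0],p[1],1.]); c=-R.T@t
    return c+d*(z-c[2])/d[2]
def proj(f,X):
    c=np.array(f["R"])@X+np.array(f["t"]); u=K(f)@c; return u[:2]/u[2]
E
python3 - <<'E'
from h import *
for n in ["top","side"]:
    f=bot.grab_frame(n)
    for th in "long_clamp short_clamp guard bolster long_grip short_grip pommel tape glue straightedge".split():
        for r in bot.trace(f,th)[:4]:
            ys,xs=np.nonzero(r["region"])
            print(n,th,round(r["score"],2),np.round(r["point"],0),len(xs),xs.min() if len(xs) else 0,xs.max() if len(xs) else 0,ys.min()if len(xs) else 0,ys.max()if len(xs) else 0,np.round(ray(f,r["point"],0.03),3))
E
```

```text
top long_clamp 0.65 [318. 212.] 768 304 329 195 234 [0.592 0.096 0.03 ]
top long_clamp 0.45 [454. 274.] 160 446 460 269 282 [ 0.414 -0.306  0.03 ]
top short_clamp 0.96 [434. 242.] 606 420 447 228 256 [ 0.509 -0.247  0.03 ]
top short_clamp 0.9 [390. 226.] 570 379 405 209 238 [ 0.555 -0.119  0.03 ]
top short_clamp 0.69 [384. 267.] 532 372 397 254 280 [ 0.431 -0.099  0.03 ]
top guard 0.5 [455. 209.] 150 446 459 199 218 [ 0.608 -0.313  0.03 ]
top long_grip 0.58 [250. 270.] 167 243 258 261 273 [0.419 0.293 0.03 ]
top short_grip 0.63 [351. 244.] 140 343 356 236 248 [ 0.499 -0.001  0.03 ]
top short_grip 0.4 [342. 262.] 96 337 346 259 270 [0.445 0.025 0.03 ]
top pommel 0.61 [453. 273.] 151 446 460 270 282 [ 0.418 -0.301  0.03 ]
top tape 0.61 [351. 134.] 405 340 369 131 162 [ 0.838 -0.001  0.03 ]
top glue 0.6 [351. 135.] 397 340 369 131 161 [ 0.833 -0.     0.03 ]
top glue 0.49 [201. 198.] 156 194 208 188 201 [0.628 0.447 0.03 ]
top straightedge 0.74 [427. 167.] 344 420 436 152 183 [ 0.737 -0.231  0.03 ]
side long_clamp 0.7 [314. 189.] 1202 293 335 171 203 [0.582 0.103 0.03 ]
side long_clamp 0
[... 167 characters left out ...]
 1084 243 277 240 273 [ 0.428 -0.088  0.03 ]
side short_clamp 0.72 [258. 212.] 254 253 265 204 226 [0.433 0.04  0.03 ]
side short_clamp 0.55 [304. 307.] 1186 284 320 289 326 [ 0.509 -0.247  0.03 ]
side guard 0.78 [359. 331.] 362 345 373 323 344 [ 0.61  -0.319  0.03 ]
side short_grip 0.88 [286. 220.] 292 281 296 207 230 [0.499 0.004 0.03 ]
side short_grip 0.61 [256. 209.] 311 251 266 203 227 [0.428 0.05  0.03 ]
side pommel 0.64 [257. 345.] 389 247 267 333 355 [ 0.408 -0.317  0.03 ]
side tape 0.58 [407. 211.] 1062 386 424 193 230 [ 0.801 -0.011  0.03 ]
side glue 0.55 [314. 113.] 212 310 320 96 120 [0.633 0.447 0.03 ]
side straightedge 0.63 [408. 297.] 622 386 431 284 308 [ 0.729 -0.256  0.03 ]
```

```bash
cat >> h.py <<'E'
def plan(x,y,z,yaw=None):
    "turn first (rz), then shift, total in full-scale units; current pose measured"
    s=bot.observe(); r=s["tool_rot"]; cur=r[2]
    if yaw is None: yaw=cur
    dy=(yaw-cur+np.pi)%(2*np.pi)-np.pi
    R=Rn.from_euler("xyz",[np.pi,0,cur+dy]).as_matrix()
    d=R.T@(np.array([x,y,z])-s["position"])/0.025
    print("clock",round(s["clock"],2),"pos",s["position"].round(4),"rot",r.round(4),"q",s["qpos"].round(2),"w",round(s["grip_width"],4),"F",s["force"].round(1))
    # rotation about tool z (pointing down) = -dyaw
    print("turn total rz",round(-dy/(2*np.pi),4),"then shift",d.round(3))
def wrist(name,things=(),z=0.0,n="wrist"):
    f=bot.grab_frame(n); cv2.imwrite(f"pics/{name}.png",f["pixels"])
    for th,zz in things:
        for r in bot.trace(f,th)[:3]:
            ys,xs=np.nonzero(r["region"])
            if len(xs)==0: continue
            (c,sz,a)=cv2.minAreaRect(np.stack([xs,ys],1).astype(np.float32))
            print(th,round(r["score"],2),"pt",np.round(r["point"]),"rect",np.round(c,1),np.round(sz,1),round(a,1),"world",ray(f,c,zz).round(4))
            # rectify outline to plane zz
            cs,_=cv2.findContours(r["region"].astype(np.uint8),cv2.RETR_EXTERNAL,cv2.CHAIN_APPROX_NONE)
            k=max(cs,key=cv2.contourArea)[:,0,:]
            W=np.array([ray(f,p,zz)[:2] for p in k]).astype(np.float32)
            (c,sz,a)=cv2.minAreaRect(W*1000); print("   plane rect mm",np.round(c,1),np.round(sz,1),"ang",round(a,1))
    return f
E
python3 -m handwheel '[[-0.95,-0.36,0,0,0,0],[-0.95,-0.36,0,0,0,0],[-0.95,-0.36,0,0,0,0],[-0.95,-0.36,0,0,0,0],[-0.95,-0.36,0,0,0,0],[-0.95,-0.36,0,0,0,0],[-0.95,-0.36,0,0,0,0],[-0.95,-0.36,0,0,0,0]]' -1
python3 -m handwheel '[[-0.95,-0.36,0,0,0,0],[-0.95,-0.36,0,0,0,0],[-0.95,-0.36,0,0,0,0],[-0.95,-0.36,0,0,0,0],[-0.95,-0.36,0,0,0,0],[-0.95,-0.36,0,0,0,0],[-0.95,-0.36,0,0,0,0],[-0.95,-0.36,0,0,0,0]]'
python3 -m handwheel '[[-0.95,-0.36,0,0,0,0],[-0.95,-0.36,0,0,0,0],[-0.95,-0.36,0,0,0,0],[-0.95,-0.36,0,0,0,0],[0,0,0,0,0,0]]'
python3 - <<'E'
from h import *
plan(.6,.285,.15)
wrist("b1",[("bolster",.01),("long_grip",.08)])
E
```

```text
clock: 2.25
position: [0.3427, 0.4737, 0.2314]
tool_rot: [3.141, 0.0, 2.848]
force: [0.6, -0.2, -0.4]
grip_width: 0.0852
clock: 3.25
position: [0.5036, 0.3498, 0.2313]
tool_rot: [3.142, 0.0, 2.848]
force: [0.1, 0.4, -0.1]
grip_width: 0.0856
clock: 3.88
position: [0.5848, 0.2866, 0.2311]
tool_rot: [-3.141, 0.001, 2.845]
force: [-1.2, 0.7, -1.0]
grip_width: 0.0855
clock 3.88 pos [0.5848 0.2866 0.2311] rot [-3.1409e+00  6.0000e-04  2.8451e+00] q [-0.58  0.57  0.05  1.53 -0.03  1.05  0.75] w 0.0855 F [-1.2  0.7 -1. ]
turn total rz -0.0 then shift [-0.6    0.117  3.243]
bolster 0.67 pt [345. 178.] rect [343.5 180.3] [25.5 25. ] 74.1 world [0.6095 0.3145 0.01  ]
   plane rect mm [609.7 314.4] [32.1 34.3] ang 89.7
long_grip 0.59 pt [277.  21.] rect [274.9  22.9] [55.7 38.4] 72.6 world [0.4328 0.2939 0.08  ]
   plane rect mm [434.4 293.5] [38.9 38.9] ang 73.0
```

View pics/b1.png

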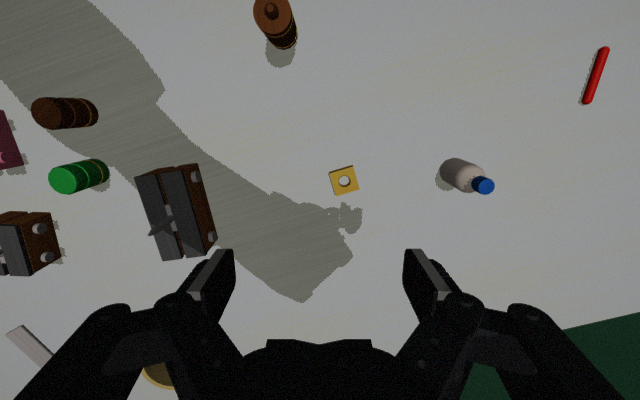

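Run:
```python
from h import *
f=bot.grab_frame("top");g=bot.grab_frame("side")
print(proj(f,np.array([.6095,.3145,.01])),proj(g,np.array([.6095,.3145,.01])))
ims=[]
for h in (f,g):
    p=proj(h,np.array([.6095,.3145,.01])).astype(int)
    ims.append(cv2.resize(h["pixels"][p[1]-25:p[1]+25,p[0]-35:p[0]+35],(560,400)[:2],interpolation=cv2.INTER_NEAREST)[:, :390])
    for th,z in (("bolster",.01),("glue",.06)):
        for r in bot.trace(h,th)[:2]: print(th,r["score"],r["point"],ray(h,r["point"],z))
cv2.imwrite("pics/b2.png",np.hstack(ims))
plan(.6095,.3145,.12,np.pi)
```

```text
[246.25988944 206.43790335] [312.74039115 144.17457979]
glue 0.19 [391.8, 226.3] [ 0.54919773 -0.11853053  0.06      ]
bolster 0.74 [313.7, 188.0] [0.58443096 0.12645413 0.01      ]
glue 0.56 [317.4, 111.6] [0.63754954 0.40747602 0.06      ]
glue 0.54 [357.6, 332.1] [ 0.60058637 -0.33635142  0.06      ]
clock 4.33 pos [0.5833 0.2887 0.2314] rot [3.1415 0.     2.8483] q [-0.58  0.56  0.05  1.53 -0.03  1.05  0.75] w 0.0851 F [ 0.2  0.5 -0.5]
turn total rz -0.0467 then shift [-1.049  1.032  4.455]
```

View pics/b2.png

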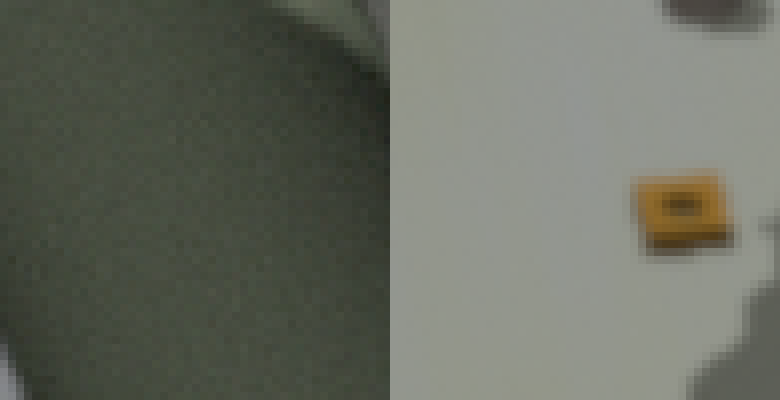

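```bash
python3 -m handwheel '[[0,0,0.5,0,0,-0.0234],[0,0,0.5,0,0,-0.0233],[-0.2,0.2,0.7,0,0,0],[-0.2,0.2,0.7,0,0,0],[-0.2,0.2,0.7,0,0,0],[-0.2,0.2,0.7,0,0,0],[-0.2,0.2,0.5,0,0,0],[0,0,0,0,0,0]]'
python3 - <<'E'
from h import *
plan(.6095,.3145,.03,np.pi)
wrist("b3",[("bolster",.01)])
E
```

```text
clock: 5.32
position: [0.6083, 0.3136, 0.1226]
tool_rot: [-3.141, -0.001, 3.141]
force: [-0.0, -0.6, -0.4]
grip_width: 0.0855
clock 5.33 pos [0.6083 0.3136 0.1226] rot [-3.1409e+00 -1.3000e-03  3.1413e+00] q [-0.55  0.73 -0.03  1.51  0.02  0.9   0.99] w 0.0855 F [-0.  -0.6 -0.4]
turn total rz -0.0 then shift [-0.047  0.038  3.702]
bolster 0.84 pt [324. 200.] rect [318.  194.5] [35. 34.] 90.0 world [0.6102 0.3146 0.01  ]
   plane rect mm [610.5 314.6] [31.9 33.8] ang 90.0
```

View pics/b3.png

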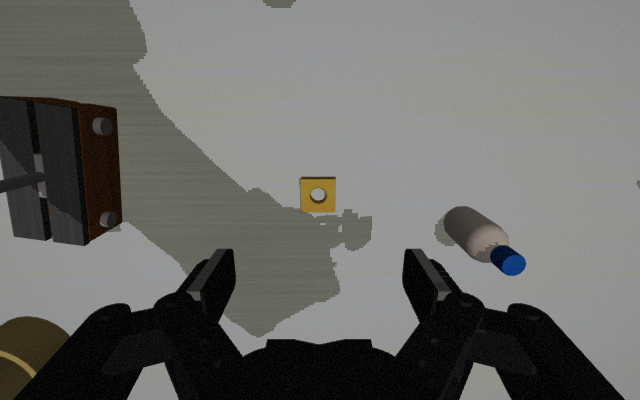

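```bash
python3 -m handwheel '[[-0.08,0.04,0.8,0,0,0],[0,0,0.8,0,0,0],[0,0,0.8,0,0,0],[0,0,0.8,0,0,0],[0,0,0.8,0,0,0],[0,0,0.5,0,0,0],[0,0,0.3,0,0,0],[0,0,0,0,0,0]]'
python3 -m handwheel '[[0,0,0,0,0,0],[0,0,0,0,0,0],[0,0,0,0,0,0],[0,0,0,0,0,0],[0,0,0,0,0,0],[0,0,0,0,0,0]]' 1 40
python3 - <<'E'
from h import *
plan(.6095,.3145,.003,np.pi)
wrist("b4",[("bolster",.01)])
f=bot.grab_frame("side");cv2.imwrite("pics/b4s.png",cv2.resize(f["pixels"][80:220,230:430],(800,560)))
E
```

```text
clock: 6.42
position: [0.6105, 0.3143, 0.0035]
tool_rot: [-3.141, -0.0, 3.141]
force: [0.5, 0.2, -0.2]
grip_width: 0.0852
clock: 7.18
position: [0.6107, 0.3145, 0.0044]
tool_rot: [3.141, 0.0, 3.141]
force: [-2.6, -0.6, 6.2]
grip_width: 0.0304
clock 7.17 pos [0.6107 0.3145 0.0044] rot [3.1413e+00 4.0000e-04 3.1412e+00] q [-0.55  0.89 -0.03  1.55  0.03  0.7   0.98] w 0.0304 F [-2.6 -0.6  6.2]
turn total rz -0.0001 then shift [0.048 0.001 0.057]
```

View pics/b4.png

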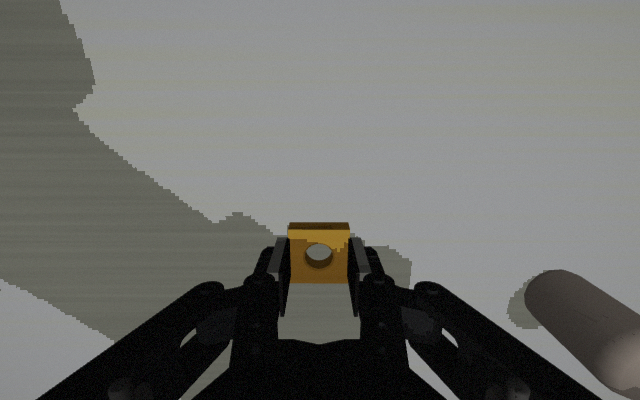

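View pics/b4s.png

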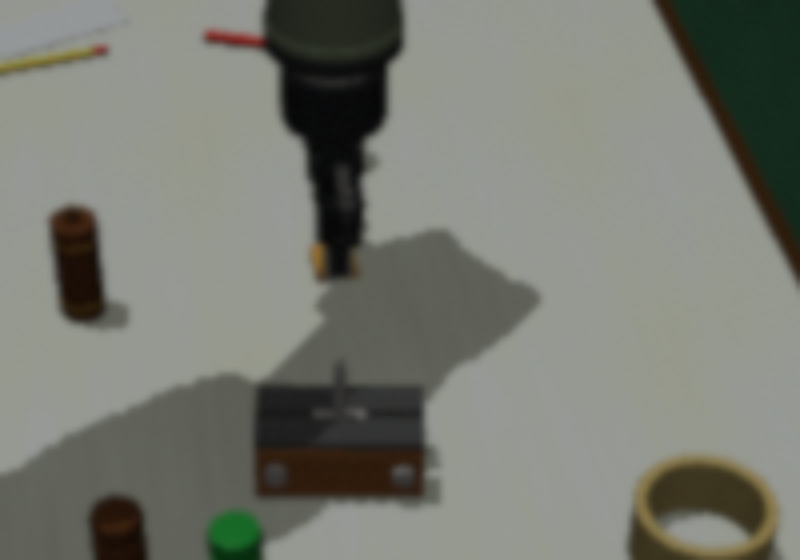

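```bash
python3 -m handwheel '[[0,0,-0.4,0,0,0],[0,0,-0.8,0,0,0],[0,0,-1,0,0,0],[0,0,-1,0,0,0],[0,0,-1,0,0,0],[0,-0.5,-1,0,0,0],[0,-0.9,-1,0,0,0],[0,-1,0,0,0,0]]' 1 60
python3 -m handwheel '[[0,-1,0,0,0,0],[0,-1,0,0,0,0],[0,-1,0,0,0,0],[0,-1,0,0,0,0],[0,-1,0,0,0,0],[0,-1,0,0,0,0],[0,-1,0,0,0,0],[0,-1,0,0,0,0]]'
python3 -m handwheel '[[0.1,-1,0,0,0,0],[0.1,-1,0,0,0,0],[0.1,-1,0,0,0,0],[0.1,-1,0,0,0,0],[0,-1,0,0,0,0],[0,-1,0,0,0,0],[0,-0.5,0,0,0,0],[0,0,0,0,0,0]]'
python3 - <<'E'
from h import *
plan(.555,-.12,.16,np.pi)
f=wrist("c1",[("short_clamp",.05),("short_grip",.055)])
E
```

```text
clock: 8.32
position: [0.6115, 0.2541, 0.162]
tool_rot: [3.14, 0.004, 3.142]
force: [0.0, 0.0, -0.4]
grip_width: 0.0296
clock: 9.32
position: [0.6103, 0.0526, 0.1587]
tool_rot: [-3.142, -0.0, 3.141]
force: [0.4, 0.1, -1.2]
grip_width: 0.0294
clock: 10.32
position: [0.6002, -0.1089, 0.1587]
tool_rot: [3.142, -0.0, 3.14]
force: [0.4, 0.1, -0.3]
grip_width: 0.03
clock 10.32 pos [ 0.6002 -0.1089  0.1587] rot [ 3.1416e+00 -1.0000e-04  3.1399e+00] q [ 0.09  0.58 -0.02  1.71  0.01  0.85  1.64] w 0.03 F [ 0.4  0.1 -0.3]
turn total rz -0.0003 then shift [ 1.807 -0.443 -0.051]
short_clamp 0.95 pt [301. 148.] rect [302.2 148.1] [75.  81.9] 19.0 world [ 0.5589 -0.1214  0.05  ]
   plane rect mm [ 560.6 -121.3] [63.2 70.9] ang 70.6
short_clamp 0.92 pt [158.  83.] rect [157.6  81.9] [107.   90.7] 14.0 world [ 0.5052 -0.2376  0.05  ]
   plane rect mm [ 508.  -235.5] [74.8 70.9] ang 75.1
short_clamp 0.76 pt [327.  17.] rect [322.5  22. ] [44. 81.] 90.0 world [ 0.4626 -0.104   0.05  ]
   plane rect mm [ 462.9 -103.8] [61.9 29.8] ang 89.9
short_grip 0.9 pt [452.  80.] rect [450.7  82.8] [42.2 64.2] 72.3 world [ 0.5067 -0.0019  0.055 ]
   plane rect mm [506.1  -2.7] [32.7 49. ] ang 9.4
short_grip 0.65 pt [476.   9.] rect [484.5  11. ] [61. 22.] 0.0 world [0.4569 0.0165 0.055 ]
   plane rect mm [456.9  15.4] [45.1 14.3] ang 89.9
```

View pics/c1.png

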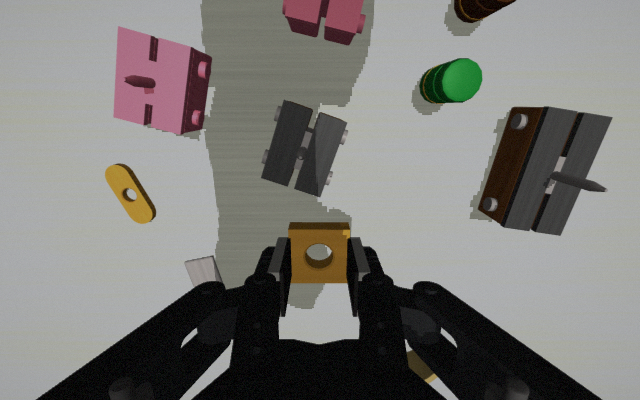

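Run:
```python
import cv2
im=cv2.imread("pics/c1.png")
cv2.imwrite("pics/c1c.png",cv2.resize(im[90:210,240:370],(780,720)[:2] if 0 else (650,600),interpolation=cv2.INTER_NEAREST))
```

```text
(no output)
```

View pics/c1c.png

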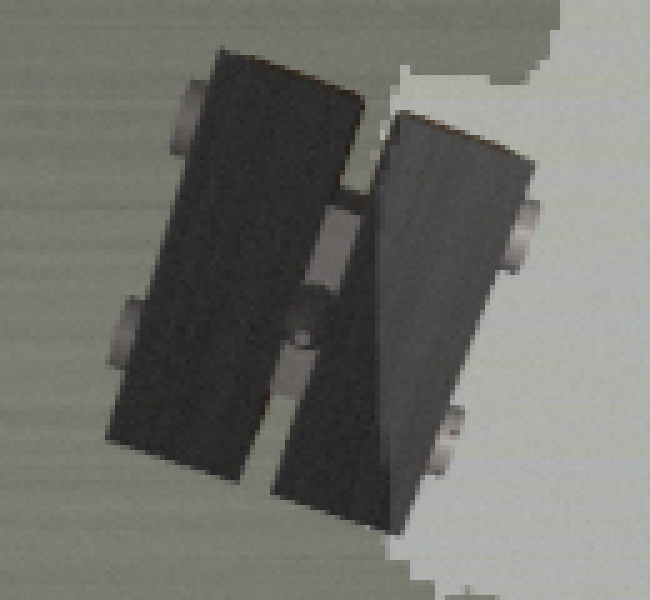

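Run:
```python
from h import *
f=bot.grab_frame("wrist")
print(ray(f,(303.2,149.5),.05),ray(f,(300.6,157.4),.084), ray(f,(319,252),.168),ray(f,(319,252),.165))
# held part: trace bolster
for r in bot.trace(f,"bolster")[:2]:
    ys,xs=np.nonzero(r["region"]);print(r["score"],xs.min(),xs.max(),ys.min(),ys.max())
plan(.555,-.12,.16)
```

```text
[ 0.5604258  -0.11862118  0.05      ] [ 0.56152367 -0.11890628  0.084     ] [ 0.5962145  -0.10513259  0.168     ] [ 0.59782515 -0.10512458  0.165     ]
0.59 288 348 222 282
clock 10.57 pos [ 0.6004 -0.1071  0.1588] rot [ 3.1413  0.     -3.1407] q [ 0.09  0.58 -0.02  1.71  0.01  0.85  1.64] w 0.03 F [-0.2  0.1 -0.8]
turn total rz -0.0 then shift [ 1.818 -0.513 -0.048]
```

Run:
```python
from h import *
f=wrist("c2",[("short_clamp",.05)])
print(proj(f,np.array([.5604,-.1206,.05])))
im=f["pixels"]
cv2.imwrite("pics/c2c.png",cv2.resize(im[90:210,240:370],(650,600),interpolation=cv2.INTER_NEAREST))
plan(.555,-.12,.16)
```

```text
short_clamp 0.58 pt [158.  80.] rect [156.4  80.9] [103.7  93.5] 11.9 world [ 0.5051 -0.2368  0.05  ]
   plane rect mm [ 508.1 -235.4] [74.6 71.3] ang 74.6
short_clamp 0.55 pt [325.  16.] rect [321.   21.5] [43. 82.] 90.0 world [ 0.4626 -0.1036  0.05  ]
   plane rect mm [ 462.9 -103.5] [29.1 62.6] ang 0.0
[301.0854256 149.425619 ]
clock 10.68 pos [ 0.6004 -0.1075  0.1588] rot [ 3.1414  0.     -3.1411] q [ 0.09  0.58 -0.02  1.71  0.01  0.85  1.64] w 0.0295 F [-0.2 -0.6 -1. ]
turn total rz -0.0 then shift [ 1.817 -0.5   -0.047]
```

View pics/c2c.png

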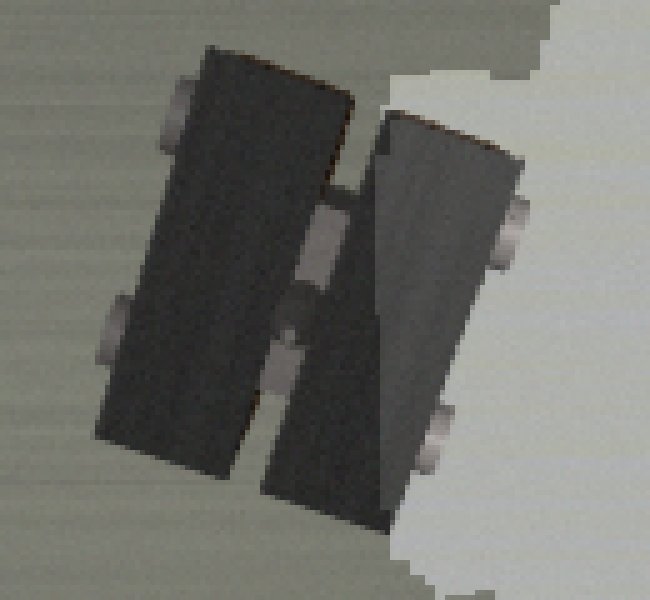

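Run:
```python
from h import *
f=wrist("c3",[])
im=f["pixels"]
print("clamp",ray(f,(301,148.9),.05),"tip",ray(f,(298.2,157),.084))
s=bot.observe()
print(s["position"], proj(f,s["position"]), proj(f,s["position"]+[0,0,.0056]), "cam", -np.array(f["R"]).T@f["t"])
a=cv2.resize(im[90:210,240:370],(390,360),interpolation=cv2.INTER_NEAREST)
b=cv2.resize(im[200:320,250:380],(390,360),interpolation=cv2.INTER_NEAREST)
cv2.imwrite("pics/c3c.png",np.hstack([a,b]))
```

```text
clamp [ 0.55992425 -0.12101236  0.05      ] tip [ 0.56123669 -0.12119454  0.084     ]
[ 0.60042239 -0.10760783  0.1588205 ] [315.28504193 250.7638726 ] [315.17440499 255.79408954] cam [ 0.52442397 -0.10586432  0.30176953]
```

View pics/c3c.png

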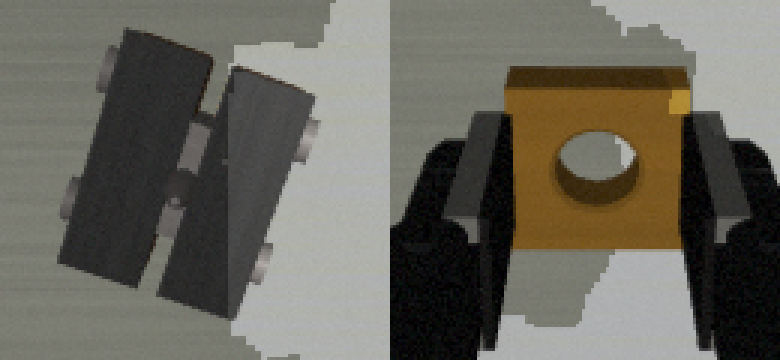

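```bash
python3 -m handwheel '[[0.4,-0.15,0,0,0,0],[0.4,-0.16,0,0,0,0],[0.4,-0.15,0.3,0,0,0],[0.38,-0.16,0.6,0,0,0],[0,0,0.6,0,0,0],[0,0,0.6,0,0,0],[0,0,0.25,0,0,0],[0,0,0,0,0,0]]'
python3 - <<'E'
from h import *
plan(.561,-.123,.0555,np.pi)
f=wrist("c4",[])
f=bot.grab_frame("side");cv2.imwrite("pics/c4s.png",cv2.resize(f["pixels"][190:290,260:380],(720,600)))
E
```

```text
clock: 11.72
position: [0.5608, -0.1234, 0.0995]
tool_rot: [3.141, -0.001, 3.142]
force: [0.7, 0.2, -0.3]
grip_width: 0.0296
clock 11.72 pos [ 0.5608 -0.1234  0.0995] rot [ 3.1415e+00 -8.0000e-04  3.1415e+00] q [ 0.13  0.61 -0.02  1.84  0.02  0.69  1.67] w 0.0296 F [ 0.7  0.2 -0.3]
turn total rz -0.0 then shift [-0.008  0.018  1.761]
```

View pics/c4.png

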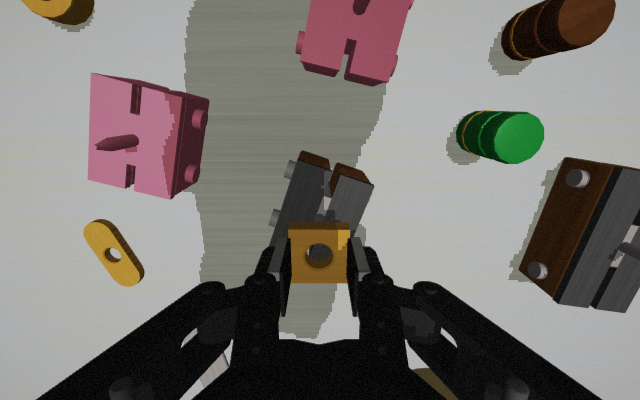

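View pics/c4s.png

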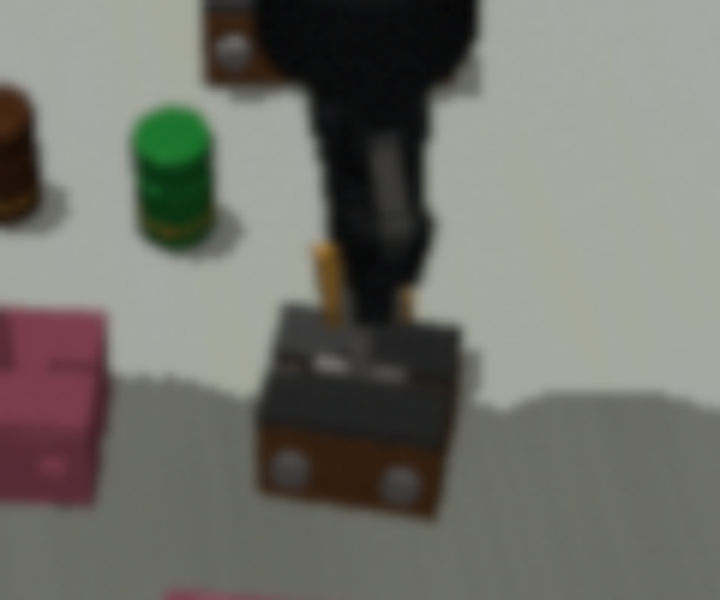

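Run:
```python
from h import *
im=cv2.imread("pics/c4.png")
cv2.imwrite("pics/c4c.png",cv2.resize(im[215:290,280:360],(640,600),interpolation=cv2.INTER_NEAREST))
```

```text
(no output)
```

View pics/c4c.png

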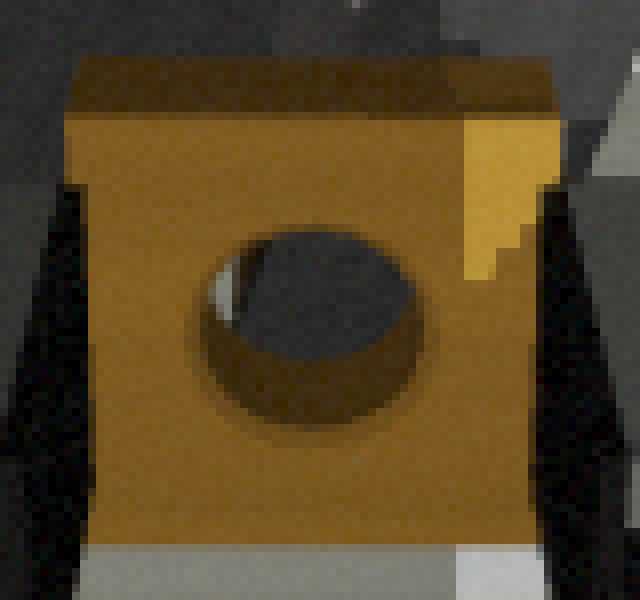

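Run:
```python
from h import *
f=bot.grab_frame("wrist")
# slot right edge from c3 world (approx, that frame's mapping reproduced: use stored ray numbers)
c3R=np.array(f["R"]);
import copy
g=copy.copy(f); cam=np.array([0.52442397,-0.10586432,0.30176953]); g["t"]=-c3R@cam
a=ray(g,(292.7,189),.05);b=ray(g,(317.3,112),.05);c=ray(g,(301,148.9),.05)
p=ray(f,(309.5,251),.05)
d=(b-a)/np.linalg.norm(b-a)
n=np.array([-d[1],d[0],0])
print(a,b,c,p,"cam",-c3R.T@f["t"]); print("dist edge->p",(p-a)@n,"edge->c",(c-a)@n,n)
plan(.561,-.123,.0555,np.pi)
```

```text
[ 0.59616561 -0.12928852  0.05      ] [ 0.52929612 -0.10689986  0.05      ] [ 0.56001435 -0.12109862  0.05      ] [ 0.5881034 -0.1287064  0.05     ] cam [ 0.48508219 -0.12191512  0.24323244]
dist edge->p 0.0020076586339500685 edge->c 0.003711454654380403 [-0.31748883 -0.94826201  0.        ]
clock 11.88 pos [ 0.5612 -0.1236  0.1005] rot [-3.1415e+00  7.0000e-04  3.1412e+00] q [ 0.13  0.61 -0.02  1.84  0.02  0.69  1.67] w 0.0298 F [ 1.2 -0.   0.1]
turn total rz -0.0001 then shift [0.008 0.025 1.798]
```

```bash
python3 -m handwheel '[[0,0,0.3,0,0,0],[0,0,0.3,0,0,0],[0,0,0.2,0,0,0],[0,0,0.2,0,0,0],[0,0,0,0,0,0]]'
python3 -m handwheel '[[0,0,0.2,0,0,0],[0,0,0.2,0,0,0],[0,0,0.2,0,0,0],[0,0,0.15,0,0,0],[0,0,0,0,0,0]]'
python3 - <<'E'
from h import *
plan(.561,-.123,.0555,np.pi)
f=wrist("c5",[])
im=f["pixels"]
f=bot.grab_frame("side");b=cv2.resize(f["pixels"][210:290,270:350],(400,400))
cv2.imwrite("pics/c5c.png",np.hstack([cv2.resize(im[210:290,280:360],(400,400),interpolation=cv2.INTER_NEAREST),b]))
E
```

```text
clock: 12.5
position: [0.5606, -0.1236, 0.0746]
tool_rot: [3.142, -0.001, 3.141]
force: [0.2, -0.3, -0.7]
grip_width: 0.0295
clock: 13.12
position: [0.5607, -0.1236, 0.0559]
tool_rot: [3.142, -0.001, 3.141]
force: [0.3, 0.7, -1.0]
grip_width: 0.0296
clock 13.12 pos [ 0.5607 -0.1236  0.0559] rot [ 3.1415e+00 -6.0000e-04  3.1412e+00] q [ 0.13  0.68 -0.02  1.86  0.02  0.6   1.66] w 0.0296 F [ 0.3  0.7 -1. ]
turn total rz -0.0001 then shift [-0.013  0.024  0.018]
```

View pics/c5c.png

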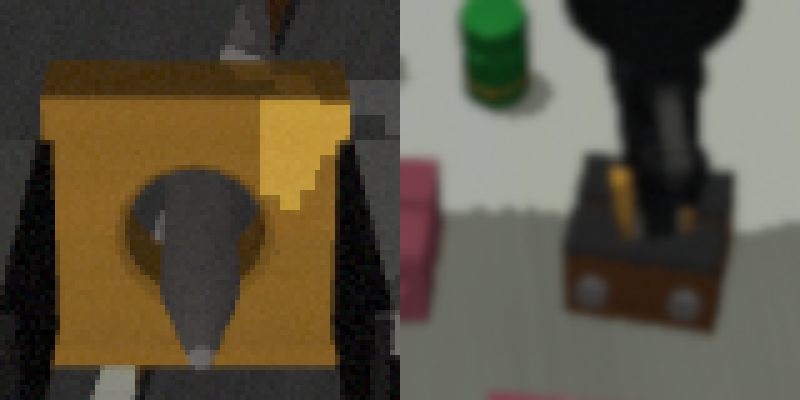

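```bash
python3 -m handwheel '[[0,0,0,0,0,0],[0,0,0,0,0,0],[0,0,0,0,0,0],[0,0,0,0,0,0],[0,0,0,0,0,0],[0,0,-0.5,0,0,0],[0,0,-0.9,0,0,0],[0,0,-1,0,0,0]]' -1
python3 -m handwheel '[[0,0,-1,0,0,0],[0.4,0.7,-0.8,0,0,0],[0.5,0.9,-0.6,0,0,0],[0.5,0.9,-0.4,0,0,0],[0.5,0.9,0,0,0,0],[0.5,0.9,0,0,0,0],[0.3,0.9,0,0,0,0],[0,0.3,0,0,0,0]]'
python3 - <<'E'
from h import *
plan(.43,.045,.1,np.pi)
f=wrist("d1",[("short_grip",.055),("bolster",.06)])
f=bot.grab_frame("side");cv2.imwrite("pics/d1s.png",cv2.resize(f["pixels"][190:290,240:360],(720,600)))
E
```

```text
clock: 14.22
position: [0.5608, -0.1236, 0.1176]
tool_rot: [-3.142, 0.0, 3.141]
force: [-1.1, 0.8, -0.5]
grip_width: 0.0855
clock: 15.22
position: [0.4932, 0.015, 0.1872]
tool_rot: [3.141, 0.001, -3.14]
force: [0.3, -0.1, -0.2]
grip_width: 0.0852
clock 15.22 pos [0.4932 0.015  0.1872] rot [ 3.1413e+00  8.0000e-04 -3.1405e+00] q [-0.11  0.37 -0.05  1.98  0.02  0.78  1.4 ] w 0.0852 F [ 0.3 -0.1 -0.2]
turn total rz 0.0002 then shift [2.529 1.2   3.486]
short_grip 0.97 pt [309. 188.] rect [308.5 191. ] [40. 31.] 90.0 world [0.4977 0.0067 0.055 ]
   plane rect mm [498.1   6.6] [41.3 31. ] ang 0.0
short_grip 0.8 pt [334. 127.] rect [333.5 125. ] [36. 35.] 90.0 world [0.4341 0.0305 0.055 ]
   plane rect mm [434.4  30.5] [32.4 32.5] ang 0.0
bolster 0.67 pt [190. 244.] rect [186.  248.5] [31. 36.] 90.0 world [ 0.5584 -0.1207  0.06  ]
   plane rect mm [ 558.8 -120.2] [35.2 35.8] ang 89.7
```

View pics/d1.png

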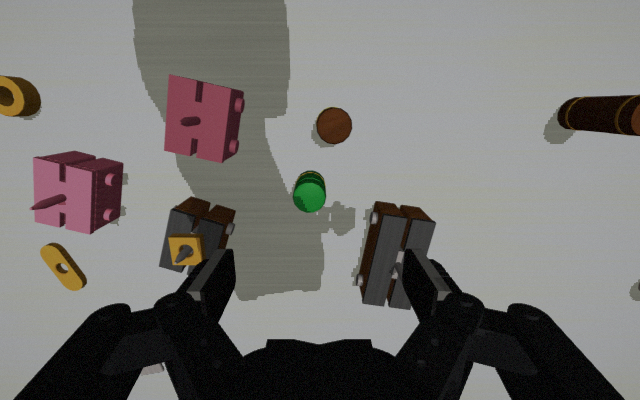

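View pics/d1s.png

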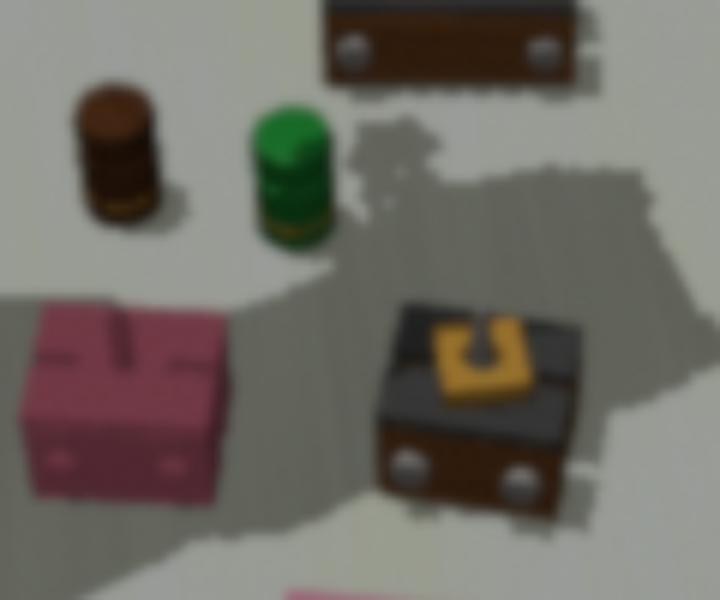

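```bash
python3 -m handwheel '[[0.6,0.14,0.5,0,0,0],[0.6,0.14,0.7,0,0,0],[0.6,0.14,0.8,0,0,0],[0.55,0.12,0.8,0,0,0],[0,0,0.3,0,0,0],[0,0,0,0,0,0]]'
python3 - <<'E'
from h import *
plan(.4344,.0285,.02,np.pi)
f=wrist("d2",[("short_grip",.055)])
E
```

```text
clock: 16.18
position: [0.4354, 0.0269, 0.1088]
tool_rot: [-3.141, -0.0, 3.14]
force: [0.4, -0.1, 1.1]
grip_width: 0.0856
clock 16.18 pos [0.4354 0.0269 0.1088] rot [-3.1414e+00 -1.0000e-04  3.1404e+00] q [-0.16  0.43 -0.05  2.18  0.04  0.53  1.33] w 0.0856 F [ 0.4 -0.1  1.1]
turn total rz -0.0002 then shift [0.038 0.063 3.552]
short_grip 0.88 pt [294. 280.] rect [294.4 279.8] [40.5 65.6] 12.3 world [0.4892 0.0096 0.055 ]
   plane rect mm [490.4   9.6] [32.2 59.3] ang 76.7
short_grip 0.64 pt [322. 208.] rect [321. 205.] [58. 44.] 90.0 world [0.4273 0.0304 0.055 ]
   plane rect mm [428.   30.4] [32.1 44.2] ang 89.9
```

View pics/d2.png

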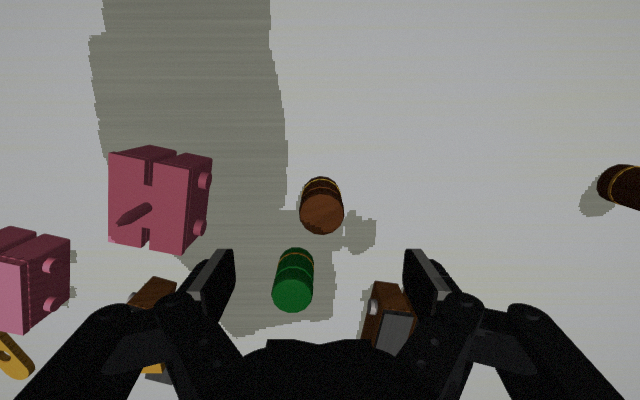

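```bash
python3 -m handwheel '[[0.04,0.06,0.7,0,0,0],[0,0,0.8,0,0,0],[0,0,0.8,0,0,0],[0,0,0.7,0,0,0],[0,0,0.4,0,0,0],[0,0,0.15,0,0,0],[0,0,0,0,0,0]]'
python3 -m handwheel '[[0,0,0,0,0,0],[0,0,0,0,0,0],[0,0,0,0,0,0],[0,0,0,0,0,0],[0,0,0,0,0,0],[0,0,0,0,0,0]]' 1 40
python3 - <<'E'
from h import *
plan(.6007,-.1232,.15,np.pi)
f=wrist("d3",[("short_grip",.055)])
E
```

```text
clock: 17.15
position: [0.4339, 0.0289, 0.0203]
tool_rot: [3.142, 0.0, 3.141]
force: [0.3, -0.1, 0.4]
grip_width: 0.0854
clock: 17.9
position: [0.4338, 0.0289, 0.0204]
tool_rot: [-3.142, 0.0, 3.141]
force: [-1.9, -0.1, 10.5]
grip_width: 0.0332
clock 17.9 pos [0.4338 0.0289 0.0204] rot [-3.1416e+00  4.0000e-04  3.1411e+00] q [-0.18  0.62 -0.03  2.22  0.07  0.3   1.3 ] w 0.0332 F [-1.9 -0.1 10.5]
turn total rz -0.0001 then shift [-6.676 -6.083 -5.184]
short_grip 0.84 pt [289. 325.] rect [291.9 325.4] [35. 28.] 6.3 world [0.4533 0.0184 0.055 ]
   plane rect mm [453.8  18.2] [15.1 16.6] ang 89.3
short_grip 0.65 pt [318. 271.] rect [319. 266.] [106.  74.] 90.0 world [0.4226 0.0307 0.055 ]
   plane rect mm [424.2  30.7] [32.2 51.2] ang 89.9
```

View pics/d3.png

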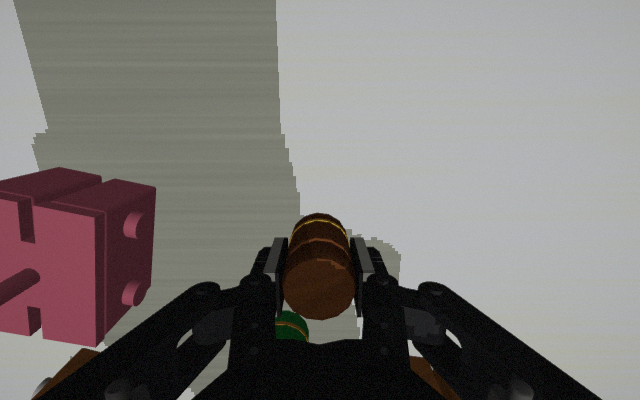

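```bash
python3 -m handwheel '[[0,0,-0.4,0,0,0],[0,0,-0.8,0,0,0],[0,0,-1,0,0,0],[0,0,-1,0,0,0],[-0.28,-0.38,-1,0,0,0],[-0.7,-0.8,-0.6,0,0,0],[-0.7,-0.8,0,0,0,0],[-0.7,-0.8,0,0,0,0]]' 1 60
python3 -m handwheel '[[-0.7,-0.8,0,0,0,0],[-0.7,-0.8,0,0,0,0],[-0.7,-0.8,0,0,0,0],[-0.6,-0.9,0,0,0,0],[0,0,0,0,0,0],[0,0,0,0,0,0]]'
python3 - <<'E'
from h import *
plan(.5607,-.1232,.08,np.pi)
f=wrist("d4",[])
im=f["pixels"]; s=bot.observe()["position"]
print(proj(f,s+[0,0,.0346]),proj(f,s+[0,0,-.0204]))
f=bot.grab_frame("side");b=cv2.resize(f["pixels"][200:280,260:360],(400,320))
cv2.imwrite("pics/d4s.png",np.hstack([cv2.resize(im[200:330,250:390],(345,320)),b]))
E
```

```text
clock: 19.0
position: [0.4936, -0.0413, 0.1409]
tool_rot: [3.142, 0.001, 3.141]
force: [0.0, 0.5, -0.6]
grip_width: 0.0326
clock: 19.75
position: [0.5602, -0.1227, 0.1403]
tool_rot: [3.141, -0.0, 3.141]
force: [0.2, 0.1, -1.5]
grip_width: 0.0329
clock 19.75 pos [ 0.5602 -0.1227  0.1403] rot [ 3.1413e+00 -3.0000e-04  3.1413e+00] q [ 0.14  0.55 -0.04  1.82  0.03  0.77  1.66] w 0.0329 F [ 0.2  0.1 -1.5]
turn total rz -0.0 then shift [-0.022 -0.022  2.411]
[315.29050315 288.69814396] [316.20752334 235.04350205]
```

View pics/d4s.png

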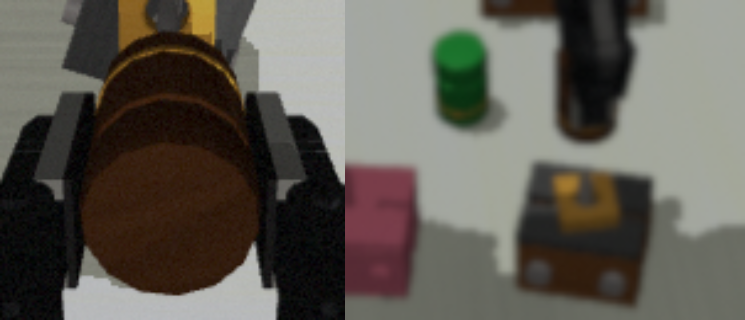

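```bash
python3 -m handwheel '[[-0.02,-0.02,0.4,0,0,0],[0,0,0.5,0,0,0],[0,0,0.4,0,0,0],[0,0,0.2,0,0,0],[0,0,0,0,0,0]]'
python3 -m handwheel '[[0,0,0.2,0,0,0],[0,0,0.2,0,0,0],[0,0,0.2,0,0,0],[0,0,0.2,0,0,0],[0,0,0.08,0,0,0],[0,0,0,0,0,0]]'
python3 - <<'E'
from h import *
plan(.5607,-.1232,.0804,np.pi)
f=bot.grab_frame("side");cv2.imwrite("pics/d5s.png",cv2.resize(f["pixels"][200:280,260:360],(700,560)))
E
```

```text
clock: 20.48
position: [0.5609, -0.1236, 0.1021]
tool_rot: [3.142, -0.001, 3.141]
force: [1.0, 0.1, -0.9]
grip_width: 0.0327
clock: 21.22
position: [0.5612, -0.1236, 0.0806]
tool_rot: [-3.142, 0.0, 3.141]
force: [0.0, 0.2, 0.3]
grip_width: 0.0332
clock 21.23 pos [ 0.5612 -0.1236  0.0806] rot [-3.1415e+00  1.0000e-04  3.1412e+00] q [ 0.14  0.64 -0.04  1.85  0.04  0.65  1.65] w 0.0332 F [0.  0.2 0.3]
turn total rz -0.0001 then shift [0.018 0.017 0.009]
```

View pics/d5s.png

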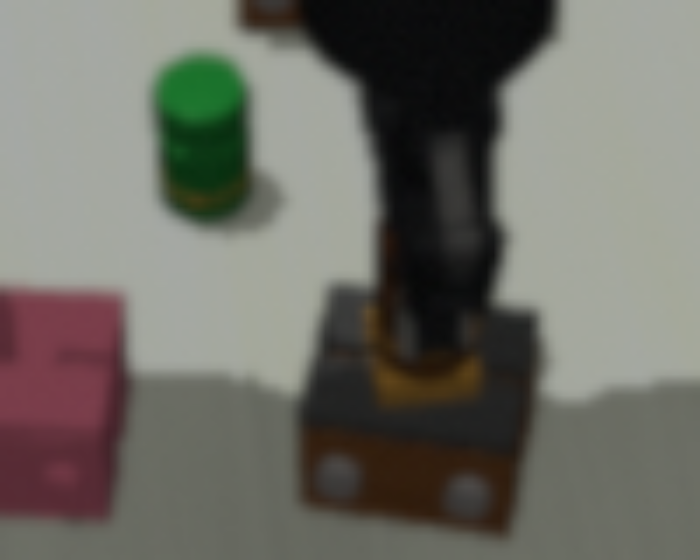

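```bash
python3 -m handwheel '[[0,0,0,0,0,0],[0,0,0,0,0,0],[0,0,0,0,0,0],[0,0,0,0,0,0],[0,0,0,0,0,0],[0,0,-0.5,0,0,0],[0,0,-0.9,0,0,0],[0,0,-1,0,0,0]]' -1
python3 -m handwheel '[[0,0,-1,0,0,0],[-0.4,-0.8,-0.5,0,0,0],[-0.4,-0.9,0,0,0,0],[-0.4,-0.9,0,0,0,0],[-0.5,-0.9,0,0,0,0],[-0.5,-0.9,0,0,0,0],[-0.5,-0.9,0,0,0,0],[0,-0.4,0,0,0,0]]'
python3 - <<'E'
from h import *
plan(.608,-.315,.1,np.pi)
f=wrist("e1",[("guard",.008),("pommel",.02),("short_grip",.115)])
f=bot.grab_frame("side");cv2.imwrite("pics/e1s.png",cv2.resize(f["pixels"][200:360,240:400],(600,600)))
E
```

```text
clock: 22.28
position: [0.5611, -0.1237, 0.1419]
tool_rot: [-3.142, 0.0, 3.141]
force: [-0.6, -0.4, -0.0]
grip_width: 0.0853
clock: 23.28
position: [0.6287, -0.2673, 0.1785]
tool_rot: [-3.141, 0.0, 3.14]
force: [0.6, 0.3, -0.6]
grip_width: 0.0855
clock 23.27 pos [ 0.6287 -0.2673  0.1785] rot [-3.1412e+00  4.0000e-04  3.1403e+00] q [ 0.33  0.67 -0.02  1.48  0.02  0.99  1.87] w 0.0855 F [ 0.6  0.3 -0.6]
turn total rz -0.0002 then shift [ 0.829 -1.909  3.141]
guard 0.89 pt [277. 157.] rect [278.8 162.7] [61.8 25.4] 65.3 world [ 0.612  -0.3092  0.008 ]
   plane rect mm [ 613.1 -309. ] [67.5 28.1] ang 21.7
pommel 0.74 pt [283. 159.] rect [279.3 162.7] [62.3 24.7] 65.6 world [ 0.6097 -0.307   0.02  ]
   plane rect mm [ 610.6 -306.7] [65.5 26.6] ang 21.5
short_grip 0.84 pt [609.  50.] rect [606.6  49.9] [41.7 70.2] 83.2 world [ 0.5184 -0.0795  0.115 ]
   plane rect mm [520.8 -78.8] [25.5 42.5] ang 12.5
short_grip 0.68 pt [510. 119.] rect [507. 119.] [48. 84.] 90.0 world [ 0.5615 -0.1355  0.115 ]
   plane rect mm [ 560.3 -135.7] [56.7 32.1] ang 79.9
```

View pics/e1.png

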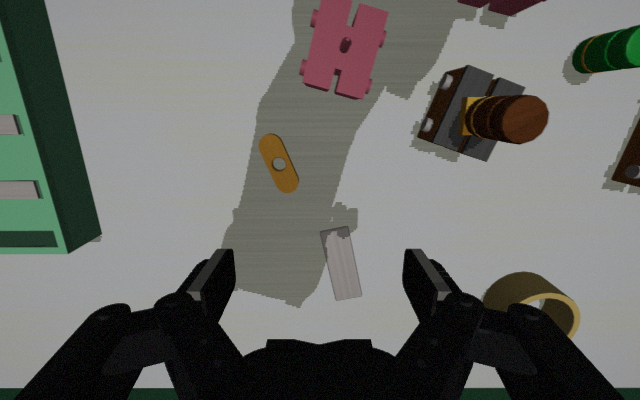

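View pics/e1s.png

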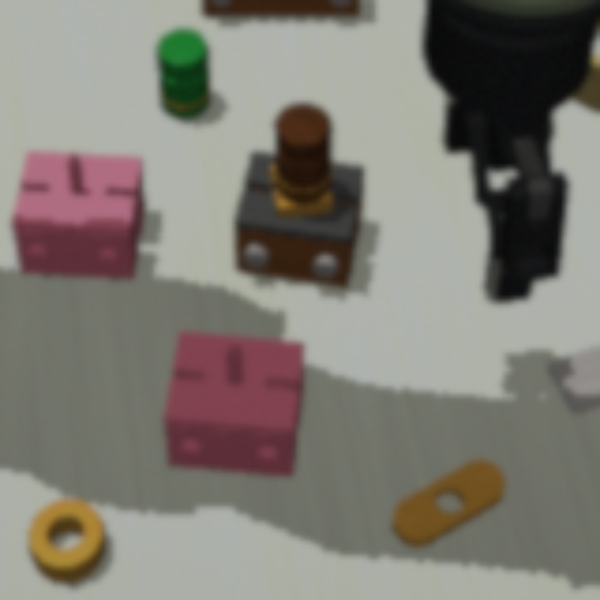

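```bash
python3 -m handwheel '[[0,0,0.4,0,0,-0.0201],[0,0,0.6,0,0,-0.0201],[0,0,0.6,0,0,-0.0201],[0,0,0.4,0,0,0],[0,0,0,0,0,0]]'
python3 - <<'E'
from h import *
plan(.612,-.311,.11)
E
```

```text
clock: 24.15
position: [0.6283, -0.2657, 0.1277]
tool_rot: [3.141, -0.001, -2.766]
force: [0.7, 0.5, 0.7]
grip_width: 0.0856
clock 24.15 pos [ 0.6283 -0.2657  0.1277] rot [ 3.1409e+00 -6.0000e-04 -2.7656e+00] q [ 0.38  0.72 -0.11  1.51  0.1   0.91  2.19] w 0.0856 F [0.7 0.5 0.7]
turn total rz -0.0 then shift [ 1.272 -1.447  0.707]
```

```bash
python3 -m handwheel '[[0.3,-0.35,0.2,0,0,0],[0.4,-0.4,0.3,0,0,0],[0.35,-0.4,0.2,0,0,0],[0.22,-0.3,0,0,0,0],[0,0,0,0,0,0]]'
python3 - <<'E'
from h import *
plan(.612,-.311,.004)
f=wrist("e2",[("guard",.008)])
E
```

```text
clock: 24.78
position: [0.6121, -0.3127, 0.1106]
tool_rot: [-3.141, -0.0, -2.765]
force: [0.1, 0.1, -0.2]
grip_width: 0.0853
clock 24.77 pos [ 0.6121 -0.3127  0.1106] rot [-3.1413 -0.     -2.7645] q [ 0.46  0.75 -0.11  1.51  0.1   0.89  2.26] w 0.0853 F [ 0.1  0.1 -0.2]
turn total rz -0.0 then shift [-0.02   0.064  4.265]
guard 0.55 pt [316. 190.] rect [320.  195.5] [73. 28.] 90.0 world [ 0.6116 -0.3101  0.008 ]
   plane rect mm [ 612.9 -309.6] [68.1 25. ] ang 22.5
```

View pics/e2.png

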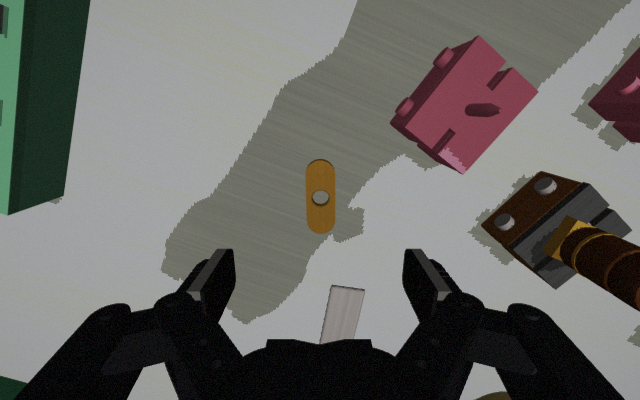

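```bash
python3 -m handwheel '[[-0.05,0.03,0.7,0,0,0],[0,0,0.8,0,0,0],[0,0,0.8,0,0,0],[0,0,0.8,0,0,0],[0,0,0.7,0,0,0],[0,0,0.3,0,0,0],[0,0,0.1,0,0,0],[0,0,0,0,0,0]]'
python3 -m handwheel '[[0,0,0,0,0,0],[0,0,0,0,0,0],[0,0,0,0,0,0],[0,0,0,0,0,0],[0,0,0,0,0,0],[0,0,0,0,0,0]]' 1 40
python3 - <<'E'
from h import *
plan(.612,-.311,.004)
f=wrist("e3",[])
s=bot.observe()["position"]; print(proj(f,[s[0],s[1],.008]))
f=bot.grab_frame("side");cv2.imwrite("pics/e3s.png",cv2.resize(f["pixels"][260:360,300:460],(800,500)))
E
```

```text
clock: 25.88
position: [0.6136, -0.3106, 0.006]
tool_rot: [-3.141, 0.0, -2.763]
force: [0.4, 0.3, 0.4]
grip_width: 0.0856
clock: 26.62
position: [0.6134, -0.3105, 0.006]
tool_rot: [-3.141, 0.0, -2.763]
force: [-1.2, 1.5, 5.1]
grip_width: 0.0238
clock 26.62 pos [ 0.6134 -0.3105  0.006 ] rot [-3.1414e+00  2.0000e-04 -2.7632e+00] q [ 0.45  0.89 -0.1   1.54  0.12  0.72  2.24] w 0.0238 F [-1.2  1.5  5.1]
turn total rz -0.0 then shift [0.061 0.001 0.078]
[316.06022468 251.59456218]
```

View pics/e3.png

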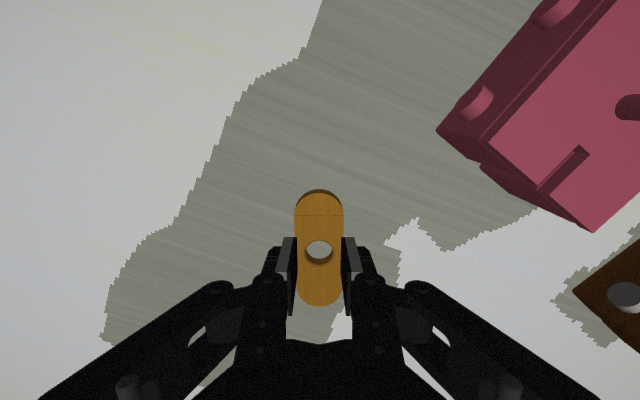

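View pics/e3s.png

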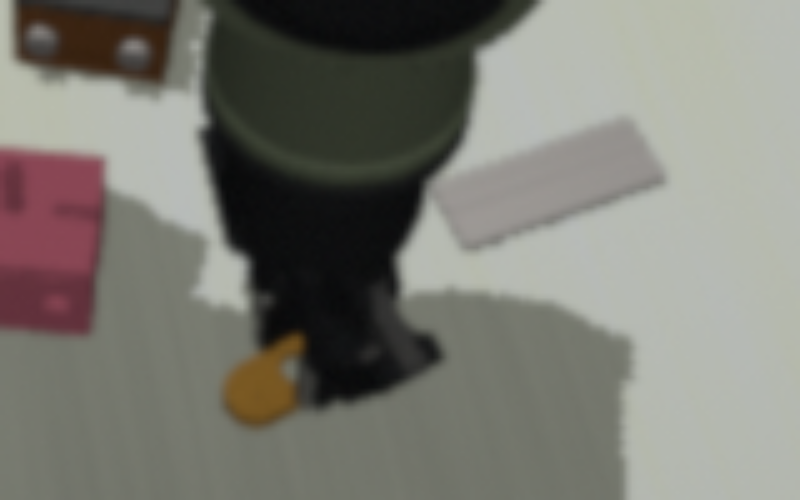

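```bash
python3 -m handwheel '[[0,0,-0.4,0,0,0],[0,0,-0.8,0,0,0],[0,0,-1,0,0,0],[0,0,-1,0,0,0],[0,0,-1,0,0,0],[-0.3,0.5,-1,0,0,0],[-0.47,0.9,-0.9,0,0,0],[-0.47,0.9,-0.5,0,0,0]]' 1 60
python3 -m handwheel '[[-0.47,0.9,0,0,0,0],[-0.47,0.9,0,0,0,0],[-0.47,0.9,0,0,0,0],[-0.47,0.9,0,0,0,0],[-0.47,0.9,0,0,0,0],[-0.47,0.9,0,0,0,0],[-0.47,0.9,0,0,0,0],[-0.47,0.9,0,0,0,0]]'
python3 -m handwheel '[[-0.47,0.9,0,0,0,0],[-0.47,0.9,0,0,0,0],[-0.47,0.9,0,0,0,0],[-0.47,0.9,0,0,0,0],[-0.47,0.9,0,0,0,0],[-0.47,0.9,0,0,0,0],[0,0.5,0,0,0,0],[0,0,0,0,0,0]]'
python3 -m handwheel '[[0,0,0,0,0,0]]'
python3 - <<'E'
from h import *
f=wrist("e4",[("long_clamp",.05)])
plan(.592,.096,.17)
np.savez("e4.npz",R=f["R"],t=f["t"],v=f["vertical_fov"],cx=f["cx"],cy=f["cy"])
E
```

```text
clock: 27.72
position: [0.6215, -0.2437, 0.1726]
tool_rot: [-3.141, 0.002, -2.763]
force: [0.8, 0.4, -0.3]
grip_width: 0.0223
clock: 28.72
position: [0.6414, -0.0414, 0.1708]
tool_rot: [3.141, -0.0, -2.762]
force: [1.0, -0.3, -0.8]
grip_width: 0.0219
clock: 29.72
position: [0.6521, 0.1203, 0.1706]
tool_rot: [3.142, -0.0, -2.762]
force: [-0.2, -0.5, -0.9]
grip_width: 0.0222
clock: 29.85
position: [0.6528, 0.1184, 0.1706]
tool_rot: [-3.141, -0.0, -2.764]
force: [0.5, 0.5, -1.0]
grip_width: 0.0223
long_clamp 0.96 pt [330. 110.] rect [330.7 107.1] [ 76.5 133.6] 29.7 world [0.579 0.102 0.05 ]
   plane rect mm [583.  101.9] [ 63.9 111. ] ang 81.0
clock 29.95 pos [0.6529 0.1183 0.1706] rot [-3.1411e+00 -1.0000e-04 -2.7645e+00] q [-0.18  0.65 -0.14  1.54  0.1   0.96  1.6 ] w 0.0226 F [-0.1 -0.2 -0.4]
turn total rz -0.0 then shift [2.592 0.066 0.024]
```

View pics/e4.png

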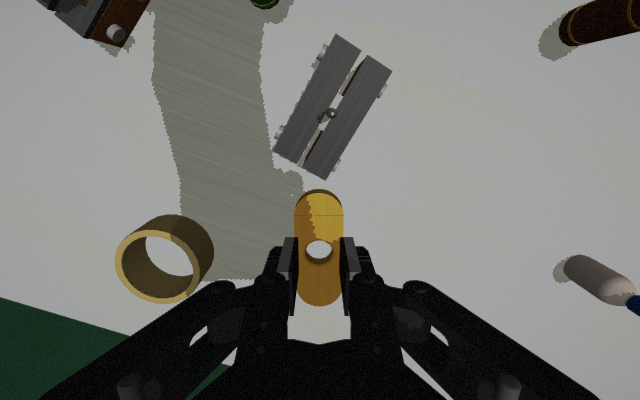

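Run:
```python
import cv2
im=cv2.imread("pics/e4.png")
cv2.imwrite("pics/e4c.png",cv2.resize(im[25:185,255:405],(600,640)[:2],interpolation=cv2.INTER_NEAREST)[:600])
```

```text
(no output)
```

View pics/e4c.png

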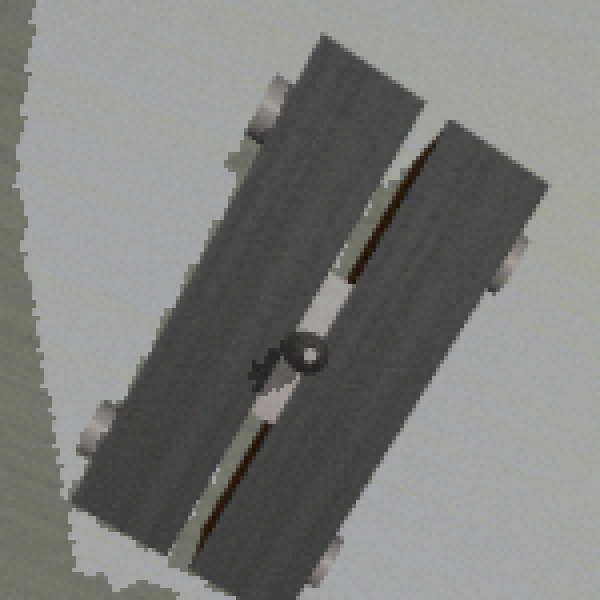

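Run:
```python
from h import *
d=np.load("e4.npz"); f=dict(R=d["R"],t=d["t"],vertical_fov=float(d["v"]),cx=float(d["cx"]),cy=float(d["cy"]))
c=[(255+x/4,25+y/4) for x,y in [(322,35),(548,185),(285,615),(72,505)]]
W=np.array([ray(f,p,.05)[:2] for p in c]); print(W, W.mean(0), np.linalg.norm(W[0]-W[1]),np.linalg.norm(W[1]-W[2]))
tip=ray(f,(332.5,113.8),.098); print("tip",tip)
s=bot.observe(); p=s["position"]
print("tcp proj",proj(f,p+[0,0,.002]),"hole obs ray",ray(f,(319,250.5),p[2]+.002),p)
```

```text
[[0.52500712 0.08399992]
 [0.53345672 0.13897309]
 [0.63994363 0.12246666]
 [0.63393967 0.06773044]] [0.58308678 0.10329253] 0.05561874465568744 0.10775864079050286
tip [0.58340443 0.10309063 0.098     ]
tcp proj [315.94788183 251.66409282] hole obs ray [0.65159605 0.11961981 0.17259123] [0.65286083 0.11833765 0.17059123]
```

Run:
```python
from h import *
plan(.5844,.1014,.115)
```

```text
clock 29.95 pos [0.6529 0.1183 0.1706] rot [-3.1411e+00 -1.0000e-04 -2.7645e+00] q [-0.18  0.65 -0.14  1.54  0.1   0.96  1.6 ] w 0.0226 F [-0.1 -0.2 -0.4]
turn total rz -0.0 then shift [2.795 0.378 2.224]
```

```bash
python3 -m handwheel '[[0.6,0.1,0,0,0,0],[0.6,0.1,0.1,0,0,0],[0.6,0.1,0.4,0,0,0],[0.6,0.08,0.6,0,0,0],[0.4,0,0.6,0,0,0],[0,0,0.5,0,0,0],[0,0,0,0,0,0],[0,0,0,0,0,0]]'
python3 - <<'E'
from h import *
plan(.5844,.1014,.057)
f=wrist("e5",[])
im=f["pixels"]
f=bot.grab_frame("side");b=cv2.resize(f["pixels"][140:220,270:370],(400,320))
cv2.imwrite("pics/e5c.png",np.hstack([cv2.resize(im[180:310,240:380],(345,320)),b]))
E
```

```text
clock: 30.95
position: [0.5848, 0.1026, 0.1159]
tool_rot: [-3.142, 0.001, -2.763]
force: [0.5, -0.2, -0.2]
grip_width: 0.0224
clock 30.95 pos [0.5848 0.1026 0.1159] rot [-3.1415e+00  6.0000e-04 -2.7633e+00] q [-0.18  0.62 -0.14  1.78  0.12  0.76  1.57] w 0.0224 F [ 0.5 -0.2 -0.2]
turn total rz -0.0 then shift [ 0.032 -0.039  2.357]
```

View pics/e5c.png

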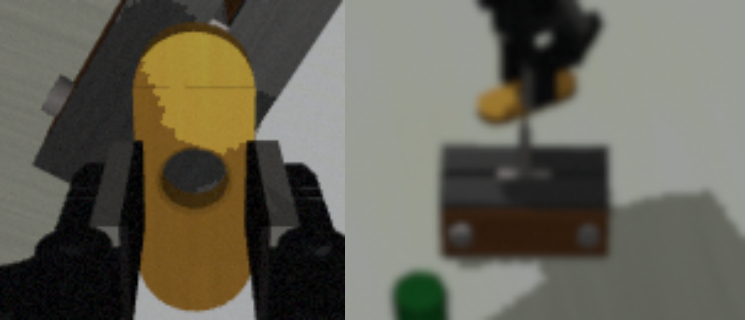

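```bash
python3 -m handwheel '[[0.03,-0.04,0.3,0,0,0],[0,0,0.3,0,0,0],[0,0,0.3,0,0,0],[0,0,0.3,0,0,0],[0,0,0,0,0,0]]'
python3 -m handwheel '[[0,0,0.3,0,0,0],[0,0,0.3,0,0,0],[0,0,0.3,0,0,0],[0,0,0.2,0,0,0],[0,0,0,0,0,0]]'
python3 - <<'E'
from h import *
plan(.5844,.1014,.056)
f=wrist("e6",[])
im=f["pixels"]
f=bot.grab_frame("side");b=cv2.resize(f["pixels"][140:220,270:370],(400,320))
cv2.imwrite("pics/e6c.png",np.hstack([cv2.resize(im[180:310,240:380],(345,320)),b]))
E
```

```text
clock: 31.68
position: [0.5835, 0.1013, 0.0848]
tool_rot: [3.141, -0.001, -2.763]
force: [-1.2, 0.8, -0.7]
grip_width: 0.0221
clock: 32.3
position: [0.5836, 0.1013, 0.0576]
tool_rot: [3.141, -0.001, -2.763]
force: [0.0, -0.1, -0.1]
grip_width: 0.0224
clock 32.3 pos [0.5836 0.1013 0.0576] rot [ 3.1415e+00 -6.0000e-04 -2.7631e+00] q [-0.18  0.7  -0.13  1.81  0.14  0.64  1.56] w 0.0224 F [ 0.  -0.1 -0.1]
turn total rz -0.0 then shift [-0.03  -0.008  0.065]
```

View pics/e6c.png

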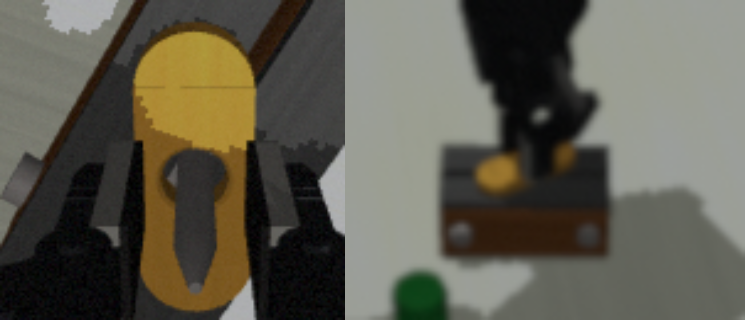

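```bash
python3 -m handwheel '[[0,0,0,0,0,0],[0,0,0,0,0,0],[0,0,0,0,0,0],[0,0,0,0,0,0],[0,0,0,0,0,0],[0,0,-0.5,0,0,0],[0,0,-0.9,0,0,0],[0,0,-1,0,0,0]]' -1
python3 -m handwheel '[[0,0,-1,0,0,0],[0,0.5,-1,0,0,0],[0.2,0.9,-0.8,0,0,0],[0.2,0.9,-0.5,0,0,0],[0.2,0.9,0,0,0,0],[0.2,0.9,0,0,0,0],[0.2,0.9,0,0,0,0],[0.2,0.9,0,0,0,0]]'
python3 -m handwheel '[[0.2,0.9,0,0,0,0],[0.2,0.9,0,0,0,0],[0.2,0.9,0,0,0,0],[0,0.6,0,0,0,0],[0,0,0,0,0,0],[0,0,0,0,0,0]]'
python3 - <<'E'
from h import *
f=wrist("g1",[("long_grip",.08),("guard",.058)])
plan(.4335,.2915,.15)
f=bot.grab_frame("side");cv2.imwrite("pics/g1s.png",cv2.resize(f["pixels"][110:230,220:360],(700,600)))
E
```

```text
clock: 33.4
position: [0.5838, 0.1013, 0.1194]
tool_rot: [-3.142, 0.0, -2.763]
force: [0.1, 0.0, -0.1]
grip_width: 0.0852
clock: 34.4
position: [0.4999, 0.2288, 0.2005]
tool_rot: [3.142, -0.001, -2.762]
force: [-0.1, 0.3, 0.2]
grip_width: 0.0856
clock: 35.15
position: [0.4573, 0.2978, 0.2005]
tool_rot: [-3.141, -0.0, -2.764]
force: [-0.3, -0.5, -0.1]
grip_width: 0.0855
long_grip 0.95 pt [326. 150.] rect [325.5 152. ] [42. 35.] 90.0 world [0.4215 0.2918 0.08  ]
   plane rect mm [421.9 292.1] [38.2 32.1] ang 21.6
guard 0.89 pt [105. 218.] rect [105.8 222.9] [62.9 29.1] 75.2 world [0.5806 0.1044 0.058 ]
   plane rect mm [581.8 104.9] [69.  32.1] ang 22.2
clock 35.3 pos [0.4574 0.2977 0.2005] rot [-3.1413 -0.     -2.7642] q [-0.54  0.44 -0.2   1.84  0.11  0.88  1.16] w 0.0853 F [ 0.1  0.6 -0.7]
turn total rz -0.0 then shift [0.982 0.122 2.021]
```

View pics/g1.png

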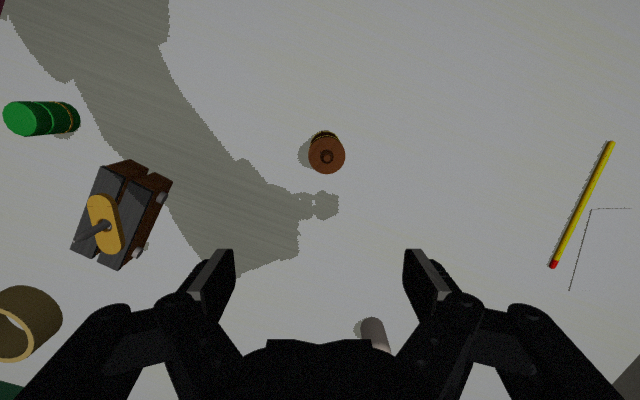

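View pics/g1s.png

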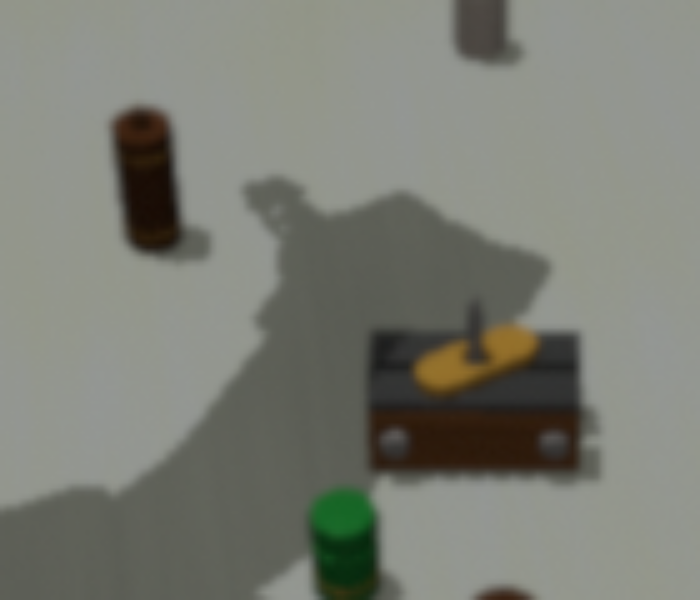

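```bash
python3 -m handwheel '[[0.5,0.1,0.3,0,0,0],[0.5,0.1,0.6,0,0,0],[0.3,0.08,0.8,0,0,0],[0,0,0.6,0,0,0],[0,0,0,0,0,0],[0,0,0,0,0,0]]'
python3 - <<'E'
from h import *
f=wrist("g2",[("long_grip",.08)])
plan(.4245,.2922,.034)
cv2.imwrite("pics/g2c.png",cv2.resize(f["pixels"][150:300,220:420],(800,600)))
print([proj(f,np.array([.4245,.2922,z])) for z in (.08,.092)])
E
```

```text
clock: 36.1
position: [0.4246, 0.293, 0.1434]
tool_rot: [3.142, 0.0, -2.763]
force: [0.1, 0.3, 0.1]
grip_width: 0.0853
long_grip 0.83 pt [319. 199.] rect [317.5 199. ] [62. 43.] 90.0 world [0.4161 0.2903 0.08  ]
   plane rect mm [416.9 290.8] [49.  32.5] ang 20.3
clock 36.2 pos [0.4247 0.2931 0.1436] rot [ 3.1413e+00  9.0000e-04 -2.7634e+00] q [-0.57  0.47 -0.19  1.96  0.13  0.72  1.1 ] w 0.0856 F [-0.4  0.7  0.1]
turn total rz -0.0 then shift [ 0.019 -0.031  4.383]
[array([315.73199784, 209.62460078]), array([315.58582543, 215.34051447])]
```

View pics/g2c.png

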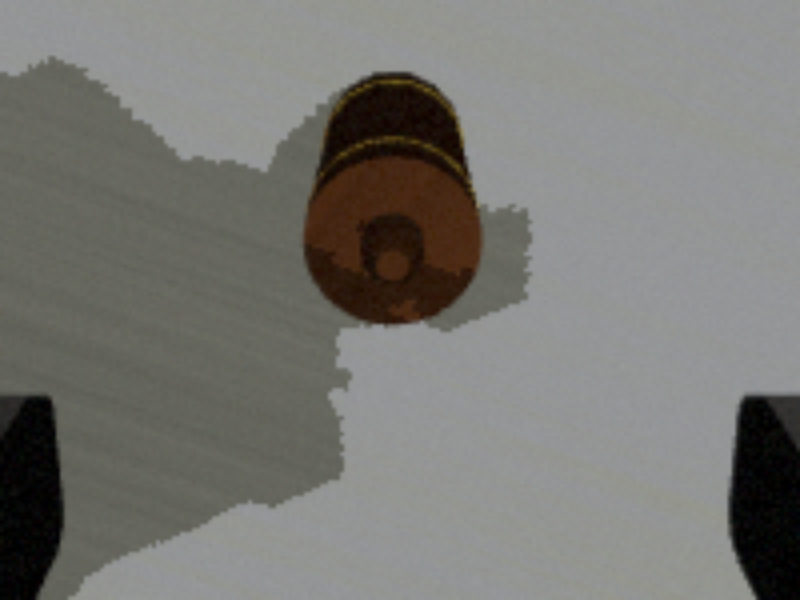

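```bash
python3 -m handwheel '[[0.02,0,0.7,0,0,0],[0,0,0.8,0,0,0],[0,0,0.8,0,0,0],[0,0,0.8,0,0,0],[0,0,0.7,0,0,0],[0,0,0.4,0,0,0],[0,0,0.18,0,0,0],[0,0,0,0,0,0]]'
python3 -m handwheel '[[0,0,0,0,0,0],[0,0,0,0,0,0],[0,0,0,0,0,0],[0,0,0,0,0,0],[0,0,0,0,0,0],[0,0,0,0,0,0]]' 1 40
python3 - <<'E'
from h import *
f=wrist("g3",[])
plan(.5836,.1013,.19)
p=bot.observe()["position"]; print(proj(f,[p[0],p[1],.08]),proj(f,[p[0],p[1],.092]))
E
```

```text
clock: 37.2
position: [0.4239, 0.2928, 0.0337]
tool_rot: [-3.142, 0.0, -2.763]
force: [0.4, -0.5, 0.1]
grip_width: 0.0857
clock: 37.95
position: [0.424, 0.2928, 0.0339]
tool_rot: [3.142, 0.0, -2.763]
force: [-0.3, -0.1, 5.9]
grip_width: 0.0329
clock 38.0 pos [0.424  0.2928 0.0339] rot [ 3.1415e+00  4.0000e-04 -2.7632e+00] q [-0.61  0.66 -0.15  2.02  0.19  0.48  1.05] w 0.0332 F [-1.1 -0.   6.4]
turn total rz -0.0 then shift [-3.104 -9.477 -6.245]
[315.16037842 304.92592893] [314.8019625  326.95272923]
```

View pics/g3.png

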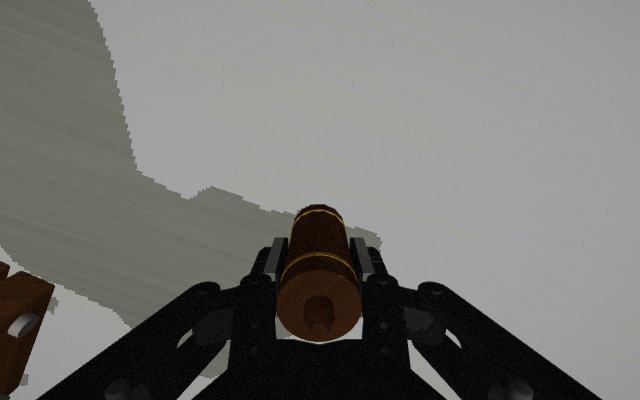

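```bash
python3 -m handwheel '[[0,0,-0.4,0,0,0],[0,0,-0.8,0,0,0],[0,0,-1,0,0,0],[0,0,-1,0,0,0],[-0.2,-0.5,-1,0,0,0],[-0.28,-0.85,-0.6,0,0,0],[-0.28,-0.85,-0.1,0,0,0],[-0.28,-0.85,0,0,0,0]]' 1 60
python3 -m handwheel '[[-0.28,-0.85,0,0,0,0],[-0.28,-0.85,0,0,0,0],[-0.28,-0.85,0,0,0,0],[-0.28,-0.85,0,0,0,0],[-0.28,-0.85,0,0,0,0],[-0.28,-0.85,0,0,0,0],[-0.3,-0.8,0,0,0,0],[-0.3,-0.6,0,0,0,0]]'
python3 -m handwheel '[[0,0,0,0,0,0],[0,0,0,0,0,0]]'
python3 - <<'E'
from h import *
f=wrist("g4",[])
plan(.5840,.1013,.092)
f2=bot.grab_frame("side")
cv2.imwrite("pics/g4.png",np.hstack([f["pixels"][150:350,220:420],cv2.resize(f2["pixels"][130:210,270:350],(200,200))]).repeat(2,0).repeat(2,1)[:,:800])
E
```

```text
clock: 39.0
position: [0.4766, 0.2309, 0.1571]
tool_rot: [3.142, 0.001, -2.763]
force: [0.9, -0.5, -0.9]
grip_width: 0.0328
clock: 40.0
position: [0.5898, 0.1006, 0.1563]
tool_rot: [-3.142, 0.0, -2.764]
force: [0.4, -0.2, -0.6]
grip_width: 0.0328
clock: 40.25
position: [0.5888, 0.1022, 0.156]
tool_rot: [3.141, -0.0, -2.763]
force: [0.0, 0.5, 0.2]
grip_width: 0.0327
clock 40.3 pos [0.5887 0.1023 0.156 ] rot [ 3.1412e+00 -3.0000e-04 -2.7621e+00] q [-0.15  0.57 -0.17  1.74  0.12  0.84  1.58] w 0.0326 F [ 0.9  0.3 -1.6]
turn total rz -0.0 then shift [0.189 0.033 2.56 ]
```

View pics/g4.png

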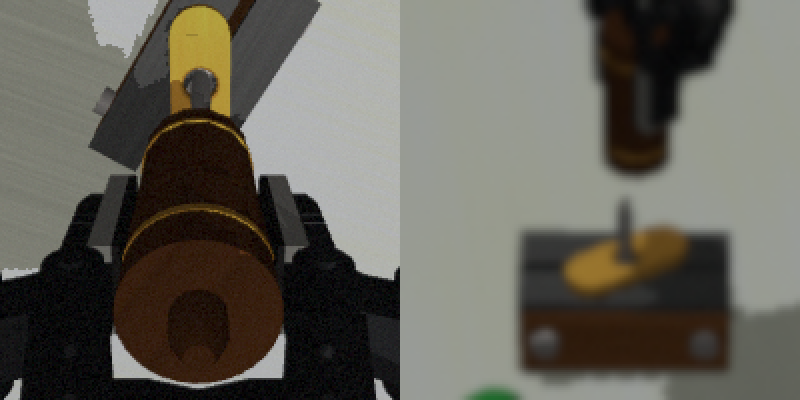

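```bash
python3 -m handwheel '[[0.19,0.03,0,0,0,0],[0,0,0.2,0,0,0],[0,0,0.5,0,0,0],[0,0,0.4,0,0,0],[0,0,0.2,0,0,0],[0,0,0,0,0,0]]'
python3 -m handwheel '[[0,0,0.3,0,0,0],[0,0,0.3,0,0,0],[0,0,0.3,0,0,0],[0,0,0.2,0,0,0],[0,0,0.1,0,0,0],[0,0,0,0,0,0]]'
python3 - <<'E'
from h import *
plan(.5840,.1013,.092)
f2=bot.grab_frame("side")
cv2.imwrite("pics/g5.png",cv2.resize(f2["pixels"][130:210,270:370],(500,400)))
E
```

```text
clock: 41.1
position: [0.5843, 0.1004, 0.1231]
tool_rot: [3.141, -0.001, -2.763]
force: [-0.5, -0.7, -1.7]
grip_width: 0.033
clock: 41.85
position: [0.5844, 0.1005, 0.0934]
tool_rot: [3.142, -0.0, -2.763]
force: [-0.2, -0.3, -0.4]
grip_width: 0.0327
clock 41.85 pos [0.5844 0.1005 0.0934] rot [ 3.1416e+00 -1.0000e-04 -2.7631e+00] q [-0.16  0.65 -0.15  1.79  0.14  0.71  1.56] w 0.0327 F [-0.2 -0.3 -0.4]
turn total rz -0.0 then shift [0.004 0.037 0.058]
```

View pics/g5.png

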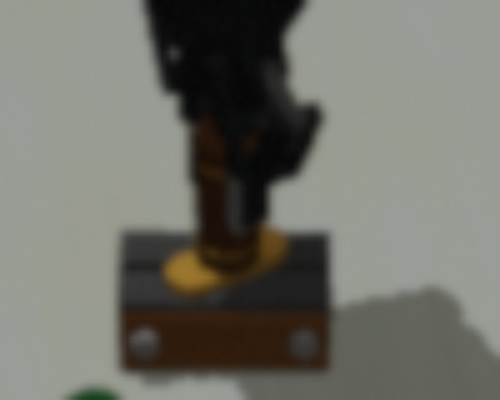

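```bash
python3 -m handwheel '[[0,0.03,0.04,0,0,0],[0,0,0,0,0,0]]'
python3 -m handwheel '[[0,0,0,0,0,0],[0,0,0,0,0,0],[0,0,0,0,0,0],[0,0,0,0,0,0],[0,0,0,0,0,0],[0,0,-0.5,0,0,0],[0,0,-0.9,0,0,0],[0,0,-1,0,0,0]]' -1
python3 -m handwheel '[[0,0,-1,0,0,0],[0,0,-1,0,0,0],[0,0,-0.5,0,0,0.026],[0,0,0,0,0,0.026],[0,0,0,0,0,0.026],[0,0,0,0,0,0.026],[0,0,0,0,0,0.026],[0,0,0,0,0,0]]'
python3 - <<'E'
from h import *
plan(.44,-.28,.21)
f2=bot.grab_frame("side")
cv2.imwrite("pics/g6.png",cv2.resize(f2["pixels"][110:210,250:370],(720,600)))
E
```

```text
clock: 42.15
position: [0.5842, 0.1013, 0.0926]
tool_rot: [3.142, 0.0, -2.763]
force: [-0.2, -0.5, -1.3]
grip_width: 0.0329
clock: 43.15
position: [0.5842, 0.1012, 0.1539]
tool_rot: [3.142, 0.0, -2.763]
force: [0.1, -0.1, 1.0]
grip_width: 0.0853
clock: 44.15
position: [0.5842, 0.1014, 0.2158]
tool_rot: [3.141, 0.001, 2.704]
force: [0.0, 0.3, 0.1]
grip_width: 0.0857
clock 44.15 pos [0.5842 0.1014 0.2158] rot [3.1412e+00 5.0000e-04 2.7044e+00] q [-0.29  0.49  0.02  1.71 -0.01  0.95  0.87] w 0.0857 F [0.  0.3 0.1]
turn total rz -0.0 then shift [ -1.235 -16.264   0.233]
```

View pics/g6.png

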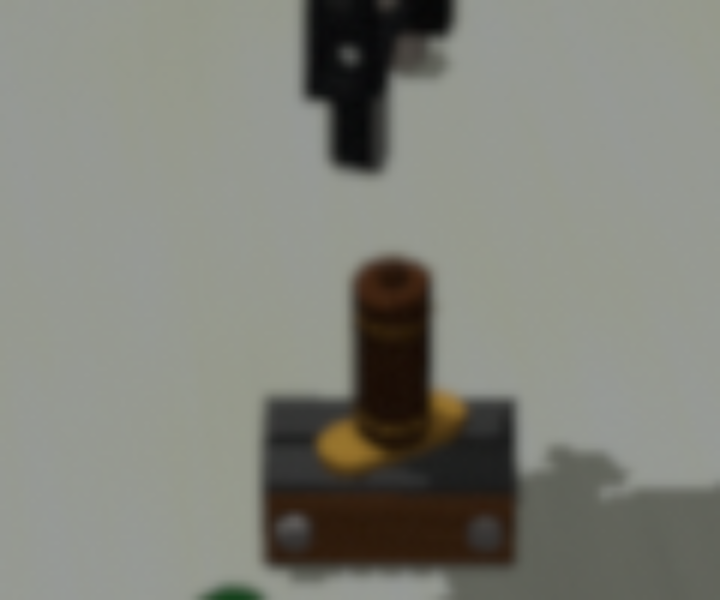

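```bash
python3 -m handwheel '[[-0.07,-0.6,0,0,0,0],[-0.07,-0.95,0,0,0,0],[-0.07,-0.95,0,0,0,0],[-0.07,-0.95,0,0,0,0],[-0.07,-0.95,0,0,0,0],[-0.07,-0.95,0,0,0,0],[-0.07,-0.95,0,0,0,0],[-0.07,-0.95,0,0,0,0]]'
python3 -m handwheel '[[-0.07,-0.95,0,0,0,0],[-0.07,-0.95,0,0,0,0],[-0.07,-0.95,0,0,0,0],[-0.07,-0.95,0,0,0,0],[-0.07,-0.95,0,0,0,0],[-0.07,-0.95,0,0,0,0],[-0.07,-0.95,0,0,0,0],[-0.07,-0.95,0,0,0,0]]'
python3 -m handwheel '[[-0.07,-0.95,0.2,0,0,0],[-0.04,-0.5,0.3,0,0,0],[0,0,0,0,0,0],[0,0,0,0,0,0]]'
python3 - <<'E'
from h import *
f=wrist("p1",[("pommel",.02)])
plan(.413,-.305,.11)
E
```

```text
clock: 45.2
position: [0.5188, -0.0711, 0.2152]
tool_rot: [-3.141, 0.0, 2.703]
force: [0.7, -0.3, -0.1]
grip_width: 0.0855
clock: 46.2
position: [0.4504, -0.2486, 0.2152]
tool_rot: [-3.141, 0.0, 2.702]
force: [0.8, -0.1, -0.3]
grip_width: 0.0856
clock: 46.7
position: [0.4392, -0.2802, 0.2026]
tool_rot: [3.141, -0.0, 2.704]
force: [0.5, 0.5, 0.3]
grip_width: 0.0854
pommel 0.68 pt [285. 160.] rect [288. 158.] [34. 34.] 90.0 world [ 0.4066 -0.3013  0.02  ]
   plane rect mm [ 406.9 -301.5] [38.8 38.7] ang 64.9
clock 46.8 pos [ 0.4394 -0.2802  0.2027] rot [3.1414e+00 2.0000e-04 2.7044e+00] q [ 0.36  0.4   0.12  1.91 -0.06  0.84  1.65] w 0.0854 F [-0.  -0.3  1.2]
turn total rz -0.0 then shift [ 0.537 -1.347  3.709]
```

View pics/p1.png

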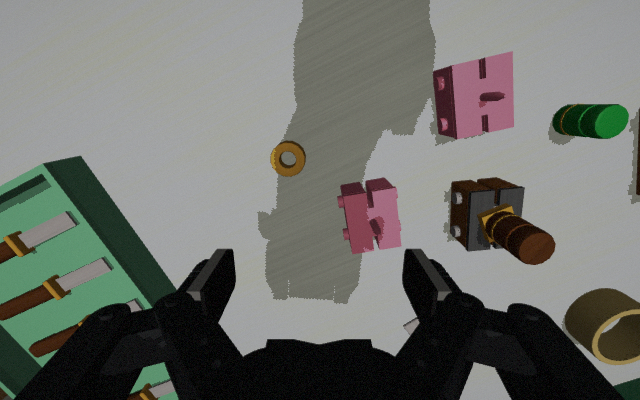

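```bash
python3 - <<'E'
from h import *
plan(.406,-.3032,.006)
E
python3 -m handwheel '[[0.3,-0.45,0.4,0,0,0],[0.3,-0.45,0.7,0,0,0],[0.22,-0.4,0.8,0,0,0],[0,0,0.8,0,0,0],[0,0,0.6,0,0,0],[0,0,0,0,0,0],[0,0,0,0,0,0]]'
python3 - <<'E'
from h import *
f=wrist("p2",[("pommel",.02)])
plan(.406,-.3032,.006)
E
```

```text
clock 46.8 pos [ 0.4394 -0.2802  0.2027] rot [3.1414e+00 2.0000e-04 2.7044e+00] q [ 0.36  0.4   0.12  1.91 -0.06  0.84  1.65] w 0.0854 F [-0.  -0.3  1.2]
turn total rz -0.0 then shift [ 0.821 -1.401  7.869]
clock: 47.68
position: [0.4068, -0.3017, 0.1204]
tool_rot: [-3.141, 0.0, 2.703]
force: [0.2, -0.9, 0.7]
grip_width: 0.0858
pommel 0.83 pt [314. 197.] rect [316.  195.5] [45. 44.] 90.0 world [ 0.4052 -0.3016  0.02  ]
   plane rect mm [ 405.7 -301.9] [39.  41.5] ang 64.9
clock 47.77 pos [ 0.407  -0.3017  0.1207] rot [-3.1415e+00  1.1000e-03  2.7034e+00] q [ 0.44  0.5   0.1   2.01 -0.08  0.63  1.73] w 0.0855 F [-0.9 -0.5 -0.6]
turn total rz -0.0 then shift [ 0.013 -0.07   4.587]
```

View pics/p2.png

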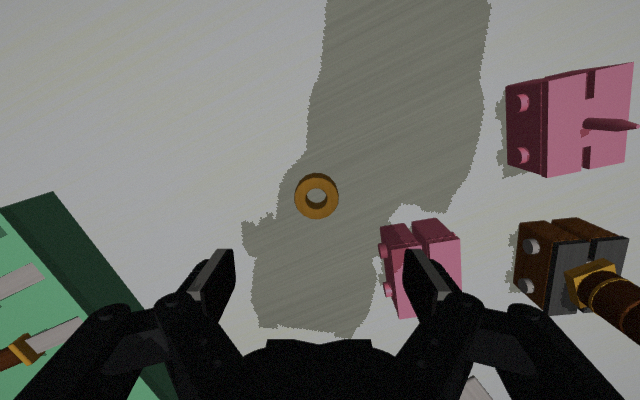

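Run:
```python
from h import *
f=bot.grab_frame("wrist"); s=bot.observe(); 
R=Rn.from_euler("xyz",s["tool_rot"]).as_matrix()
for p in [(388,243),(380,230),(400,317),(411,220)]:
    for z in (.05,.0):
        w=ray(f,p,z); print(p,z,(R.T@(w-s["position"])).round(4)*1000)
```

```text
(388, 243) 0.05 [-29.8  58.2  70.6]
(388, 243) 0.0 [-54.8  71.5 120.7]
(380, 230) 0.05 [-18.3  51.   70.6]
(380, 230) 0.0 [-40.5  62.5 120.7]
(400, 317) 0.05 [-102.5   74.1   70.7]
(400, 317) 0.0 [-144.5   91.1  120.8]
(411, 220) 0.05 [-9.6 75.  70.6]
(411, 220) 0.0 [-29.9  92.2 120.6]
```

```bash
python3 -m handwheel '[[0.02,-0.07,0.7,0,0,0],[0,0,0.8,0,0,0],[0,0,0.8,0,0,0],[0,0,0.8,0,0,0],[0,0,0.8,0,0,0],[0,0,0.5,0,0,0],[0,0,0.17,0,0,0],[0,0,0,0,0,0]]'
python3 -m handwheel '[[0,0,0,0,0,0],[0,0,0,0,0,0],[0,0,0,0,0,0],[0,0,0,0,0,0],[0,0,0,0,0,0],[0,0,0,0,0,0]]' 1 40
python3 - <<'E'
from h import *
f=wrist("p3",[])
plan(.5842,.1013,.2)
p=bot.observe()["position"]; print(proj(f,[p[0],p[1],.02]))
E
```

```text
clock: 48.82
position: [0.4056, -0.3031, 0.0061]
tool_rot: [-3.142, 0.0, 2.703]
force: [-0.5, -0.4, 0.2]
grip_width: 0.0855
clock: 49.58
position: [0.4057, -0.303, 0.0064]
tool_rot: [-3.142, 0.001, 2.703]
force: [-1.8, 2.4, 12.0]
grip_width: 0.0381
clock 49.62 pos [ 0.4057 -0.303   0.0064] rot [-3.1416e+00  6.0000e-04  2.7034e+00] q [ 0.48  0.71  0.06  2.05 -0.11  0.39  1.76] w 0.0383 F [-1.5  0.9 12.7]
turn total rz -0.0 then shift [ 0.398 17.675 -7.744]
[315.20918628 264.95178616]
```

View pics/p3.png

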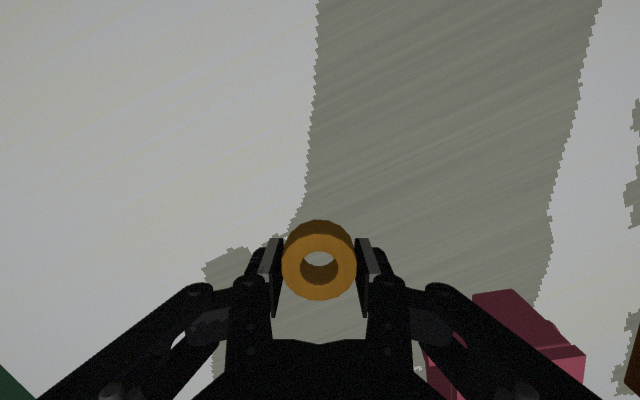

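```bash
python3 -m handwheel '[[0,0,-0.4,0,0,0],[0,0,-0.8,0,0,0],[0,0,-1,0,0,0],[0,0,-1,0,0,0],[0,0.3,-1,0,0,0],[0,0.6,-1,0,0,0],[0,0.9,-1,0,0,0],[0,0.9,-1,0,0,0]]' 1 60
python3 -m handwheel '[[0.04,0.9,-0.4,0,0,0],[0.04,0.9,0,0,0,0],[0.04,0.9,0,0,0,0],[0.04,0.9,0,0,0,0],[0.04,0.9,0,0,0,0],[0.04,0.9,0,0,0,0],[0.04,0.9,0,0,0,0],[0.04,0.9,0,0,0,0]]'
python3 -m handwheel '[[0.04,0.9,0,0,0,0],[0.04,0.9,0,0,0,0],[0,0.9,0,0,0,0],[0,0.9,0,0,0,0],[0,0.9,0,0,0,0],[0,0.9,0,0,0,0],[0,0.8,0,0,0,0],[0,0.4,0,0,0,0]]'
python3 -m handwheel '[[0,0,0,0,0,0],[0,0,0,0,0,0]]'
python3 - <<'E'
from h import *
f=wrist("p4",[])
plan(.5842,.1013,.165)
E
```

```text
clock: 50.62
position: [0.4342, -0.2412, 0.1871]
tool_rot: [3.142, 0.0, 2.703]
force: [0.2, -0.2, -0.1]
grip_width: 0.0373
clock: 51.62
position: [0.5033, -0.0748, 0.1962]
tool_rot: [3.142, 0.0, 2.703]
force: [-0.3, -0.1, -0.8]
grip_width: 0.0371
clock: 52.62
position: [0.5719, 0.0761, 0.1956]
tool_rot: [3.142, -0.0, 2.704]
force: [-0.2, -0.9, -0.6]
grip_width: 0.0377
clock: 52.88
position: [0.5713, 0.074, 0.1958]
tool_rot: [-3.141, -0.0, 2.702]
force: [0.0, 0.2, -1.1]
grip_width: 0.0371
clock 52.92 pos [0.5713 0.074  0.1958] rot [-3.1412  0.      2.7023] q [-0.27  0.49  0.05  1.77 -0.03  0.89  0.93] w 0.0373 F [ 0.2  0.2 -1.4]
turn total rz -0.0 then shift [-0.     1.208  1.234]
```

View pics/p4.png

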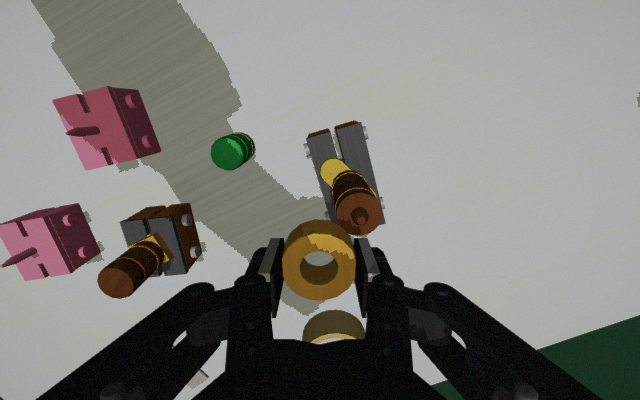

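Run:
```python
from h import *
f=wrist("p5",[("long_grip",.138)])
im=f["pixels"]; cv2.imwrite("pics/p5c.png",cv2.resize(im[150:310,270:410],(700,800)[:2])[:600])
s=bot.observe();yaw=s["tool_rot"][2]; b=.002*np.array([np.sin(yaw),-np.cos(yaw),0])
for p,z in (((358,211),.138),((362,216),.15)):
    w=ray(f,p,z); print(w,w-b)
print(s["position"],proj(f,s["position"]+[0,0,.0136]))
```

```text
long_grip 0.65 pt [354. 204.] rect [352.6 203.7] [65.4 45.2] 58.0 world [0.575  0.1016 0.138 ]
   plane rect mm [575.9 101.3] [50.7 33.4] ang 8.0
long_grip 0.51 pt [322. 262.] rect [318.5 259.5] [81. 73.] 90.0 world [0.606  0.0594 0.138 ]
   plane rect mm [607.7  59. ] [57.6 71. ] ang 62.6
[0.58198372 0.1029701  0.138     ] [0.58113326 0.10115993 0.138     ]
[0.58185935 0.10436723 0.15      ] [0.58100889 0.10255706 0.15      ]
[0.57141608 0.07410698 0.19588882] [315.56317276 264.99331354]
```

View pics/p5c.png

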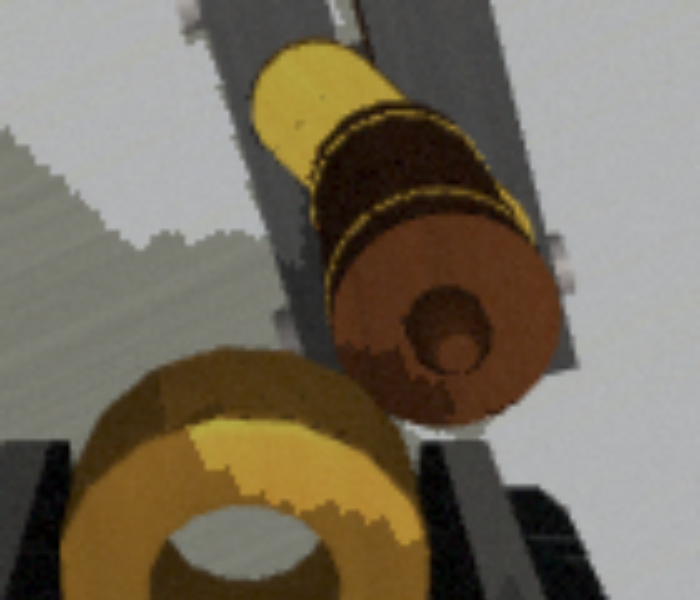

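```bash
python3 -m handwheel '[[0.03,0.3,0,0,0,0],[0,0.4,0,0,0,0],[0,0.3,0.1,0,0,0],[0,0.2,0.4,0,0,0],[0,0,0.4,0,0,0],[0,0,0.1,0,0,0],[0,0,0,0,0,0],[0,0,0,0,0,0]]'
python3 - <<'E'
from h import *
f=wrist("p6",[])
plan(.5836,.1015,.145)
f2=bot.grab_frame("side")
cv2.imwrite("pics/p6.png",np.hstack([f["pixels"][180:330,240:390],cv2.resize(f2["pixels"][120:200,270:350],(150,150))]).repeat(2,0).repeat(2,1)[:,:800])
E
```

```text
clock: 54.02
position: [0.5837, 0.1021, 0.1711]
tool_rot: [3.141, 0.0, 2.703]
force: [-0.4, -0.7, -0.6]
grip_width: 0.0373
clock 54.08 pos [0.5837 0.1022 0.1711] rot [3.1413e+00 4.0000e-04 2.7031e+00] q [-0.31  0.54  0.05  1.75 -0.03  0.85  0.89] w 0.0371 F [ 0.1 -0.6 -1.2]
turn total rz -0.0 then shift [-0.008 -0.026  1.044]
```

View pics/p6.png

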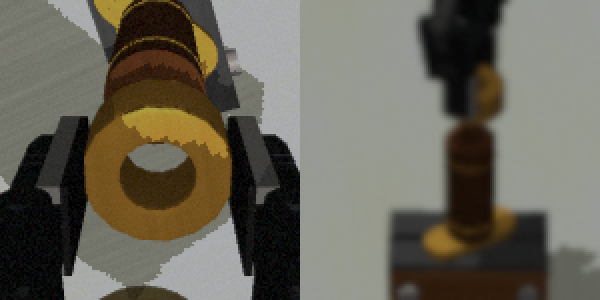

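```bash
python3 -m handwheel '[[0,0,0.2,0,0,0],[0,0,0.2,0,0,0],[0,0,0.2,0,0,0],[0,0,0.2,0,0,0],[0,0,0.15,0,0,0],[0,0,0.07,0,0,0],[0,0,0,0,0,0]]'
python3 - <<'E'
from h import *
f=wrist("p7",[])
plan(.5836,.1015,.145)
f2=bot.grab_frame("side")
cv2.imwrite("pics/p7.png",np.hstack([f["pixels"][180:330,240:390],cv2.resize(f2["pixels"][120:200,270:350],(150,150))]).repeat(2,0).repeat(2,1)[:,:800])
E
```

```text
clock: 55.0
position: [0.5836, 0.1023, 0.1453]
tool_rot: [-3.142, -0.0, 2.703]
force: [-0.3, -0.0, -1.0]
grip_width: 0.0376
clock 55.05 pos [0.5836 0.1023 0.1454] rot [3.1416e+00 1.0000e-04 2.7032e+00] q [-0.3   0.57  0.04  1.77 -0.03  0.8   0.89] w 0.0375 F [ 0.2  0.6 -0.3]
turn total rz -0.0 then shift [-0.012 -0.029  0.014]
```

View pics/p7.png

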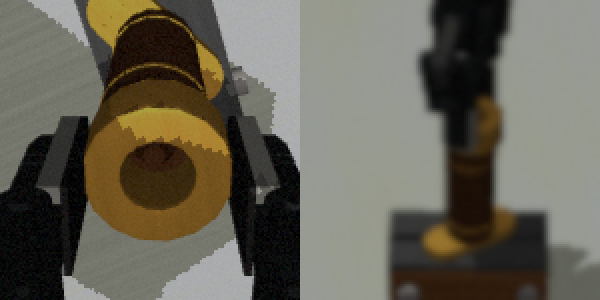

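```bash
python3 -m handwheel '[[0,0,0,0,0,0],[0,0,0,0,0,0],[0,0,0,0,0,0],[0,0,0,0,0,0],[0,0,0,0,0,0],[0,0,-0.5,0,0,0],[0,0,-0.9,0,0,0],[0,0,-1,0,0,0]]' -1
python3 -m handwheel '[[0,0,-1,0,0,0],[-0.5,0,-0.5,0,0,0],[-1,0,0,0,0,0],[-1,0,0,0,0,0],[-0.5,0,0,0,0,0],[0,0,0,0,0,0],[0,0,0,0,0,0]]'
python3 - <<'E'
from h import *
f=wrist("q1",[])
plan(.5836,.1015,.145)
f2=bot.grab_frame("side"); f3=bot.grab_frame("top")
cv2.imwrite("pics/q1a.png",f["pixels"])
a=cv2.resize(f2["pixels"][90:290,230:400],(510,600)); cv2.imwrite("pics/q1.png",a)
print(proj(f2,np.array([.584,.1013,.158])),proj(f2,np.array([.584,.1013,.138])),proj(f2,np.array([.584,.1013,.05])))
for n,f in (("side",f2),("top",f3)):
    for th,z in (("tape",.03),("glue",.03),("straightedge",.03)):
        for r in bot.trace(f,th)[:2]: print(n,th,round(r["score"],2),np.round(r["point"]),ray(f,r["point"],z).round(3))
E
```

```text
clock: 56.1
position: [0.5836, 0.1022, 0.2067]
tool_rot: [3.141, 0.0, 2.703]
force: [0.3, 1.2, -0.0]
grip_width: 0.0854
clock: 56.98
position: [0.6509, 0.071, 0.243]
tool_rot: [3.141, -0.0, 2.704]
force: [0.6, 0.0, 0.1]
grip_width: 0.0858
clock 57.02 pos [0.6509 0.0711 0.243 ] rot [ 3.1414e+00 -3.0000e-04  2.7039e+00] q [-0.24  0.56  0.07  1.51 -0.04  1.08  0.97] w 0.0857 F [-0.4  0.1 -0.9]
turn total rz -0.0 then shift [ 2.954 -0.038  3.921]
[315.07543741 150.57838585] [315.05559407 156.9684534 ] [314.97368184 183.34630566]
side tape 0.84 [410. 209.] [ 0.81  -0.007  0.03 ]
side glue 0.77 [317. 111.] [0.644 0.453 0.03 ]
side straightedge 0.84 [409. 295.] [ 0.733 -0.251  0.03 ]
top glue 0.66 [199. 196.] [0.636 0.453 0.03 ]
top straightedge 0.59 [426. 164.] [ 0.744 -0.228  0.03 ]
```

View pics/q1.png

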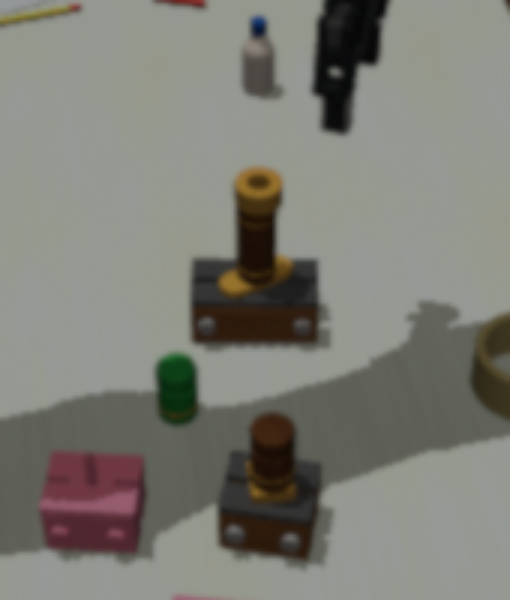

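View pics/q1a.png

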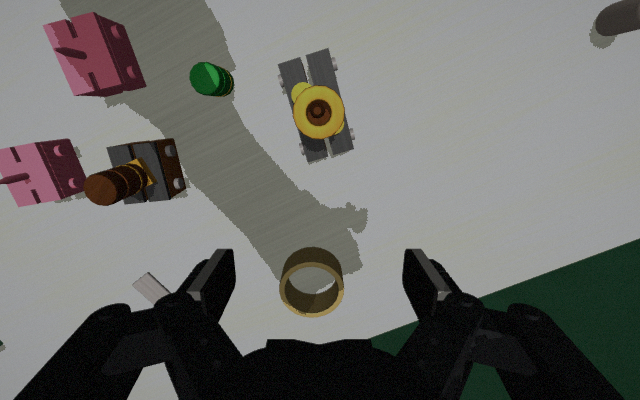

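```bash
python3 -c "
from workcell import bot
print(bot.observe()['clock']); print(bot.job_done())"
```

```text
57.425
the job is handed in; nothing more can be done
None
```

Both knife handles are fitted and the job is handed in at about 57 s of the 144 s; it reports no verdict, so these are my own checks.

- **Long tang:** it carries the guard, then the tall grip, then the ring pommel over the stub.
- **Short tang:** it carries the square bolster, then the short grip.
- **Final pictures:** the side and wrist views show both stacks upright and seated. The stub is centred in the pommel hole, and the pommel top is within about 1 px of its expected place. The gripper was clear of everything. Wrist force stayed below about 13 N in the readings I took.
- **Bystanders:** the networks put the tape, glue and straightedge within about 1.5 cm of their first sightings. That is close to their own scatter. The top view did not find the tape at the end; the side and wrist views did.
- **Look-alikes:** the green grip and pink clamps were not touched.
- **Disagreement:** the wrist camera read about 2 mm off along the jaw direction. I saw it on the held parts and corrected for it.
- **Not measured:** I judged the final heights and tilts from the pictures and the tool heights at release, not by a separate measurement.

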